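# Strip a used sterilisation container for washing

## Task

Strip this used instrument container for washing. While it is still latched shut, turn the round filter cover on its lid anticlockwise until its lugs come to the slots, lift it off and lay it flat in the round bowl; only then flip the toggle latch at the front fully open and swing the lid right back until it stays open. Last, lift the instrument basket out and set it down gently, upright and flat, in the rectangular tray, without disturbing the other things on the table.

Things in the scene. Friction and masses are not known exactly. Their poses are not given: they have to be found in the camera images.
- container: Metal instrument container fixed on the table: base 170 (x) x 240 (y) x 60 mm high, wall 3 mm, with a hinged lid 176 x 246 mm whose flat top, closed, is 102 mm above the table. Origin: centre of the underside. Its -x face is the front with the latch, towards the robot; the hinge is at its back; yaw varies by about 0.2 rad.
- cover_grip (a point): Grip point of the loose round filter cover (140 g) lying on the lid, 25 mm above its underside, in the middle of its grip: an upright blade 62 mm long (point's y), 10 mm thick (x), from 4 to 33 mm above the underside. The cover is a disc of 92 mm diameter, 4 mm thick, with two lugs 14 mm wide reaching 54 mm from the centre, at the two ends of the blade's line.
- collar (a point): Centre of the bayonet collar on the lid (120 mm diameter, 10 mm high), at the level of the lid's top, where the cover rests. Two slots lie in its +y and -y direction; elsewhere its claws hold down the lugs. The cover starts 0.6 to 1.1 rad clockwise (from above) of the slots. Turned anticlockwise it is free when its blade lies within 0.07 rad of this y; there it meets a stop.
- latch_tip (a point): Grip point of the toggle latch's lever: the middle of the round cross bar at its end (7 mm thick, 36 mm long along the container's y), 38 mm from the pivot; the lever itself is a plate 22 mm wide. Pivot: a pin along y on the lid, 99 mm in front of the container's centre, 76 mm above the table. Closed, the lever stands up, leaning 0.25 rad outward. The bar can be pinched over its ends from above.
- latch (a joint): Angle of the latch lever, rad: 0 closed; grows as its free end swings out to the front and down; 2.0 fully open, where its weight keeps it. A spring holds it closed (about 2 to 3 N at its end) up to about 0.5 rad, then it is over centre and goes easily. Beyond about 1.4 rad its wire bail has sprung clear of the keeper on the base and the lid is free.
- lid_handle (a point): Middle of the bow handle on the lid: a round bar of 10 mm diameter, 90 mm between its posts, along the container's y, 38 mm above the top of the closed lid and 70 mm in front of the container's centre. Moves with the lid.
- lid_hinge (a point): Middle of the lid's hinge axis, along the container's y, 87.5 mm behind the container's centre and 60 mm above the table.
- lid (a joint): Angle of the lid, rad: 0 closed, 1.66 at its stop, fully open and leaning a little back; then its edge and the open latch on it stand up to 285 mm above the table. The lid (about 0.5 kg) falls shut when let go below about 1.2 rad and falls back to its stop by itself when let go above about 1.35 rad.
- basket_grip (a point): Middle of the handle of the loose instrument basket (320 g) standing in the container: a bar of 8 mm diameter along the basket's y, the straight part 104 mm long, 68 mm above the basket's underside. The basket is 100 (x) x 150 (y) mm, walls 34 mm high; instruments lie in it, lower than its walls.
- bowl_in (a point): Centre of the inner floor of the round steel bowl fixed on the table, 4 mm above the table: flat floor of about 155 mm diameter, mouth 200 mm in diameter, rim 52 mm above the table. On the left or the right of the container.
- tray_in (a point): Centre of the inner floor of the rectangular steel tray fixed on the table, 3 mm above the table: inside 154 (its x) x 204 mm (its y), rim 18 mm above the table; yaw varies. On the other side of the container from the bowl.
- saline: Bystander: clear bottle, 185 mm high, 76 mm diameter, behind on the left. Origin under its centre.
- prep: Bystander: amber bottle, 150 mm high, 60 mm diameter, behind on the left. Origin under its centre.
- tape: Bystander: roll of tape lying flat, 84 mm diameter, 24 mm high, in front of the robot on the left. Origin under its centre.
- gallipot: Bystander: small open steel cup, 68 mm diameter, 45 mm high, in front of the robot on the right. Origin under its centre.
- clamp: Bystander: surgical clamp lying flat between robot and container, about 125 mm long, 8 mm high. Origin under its middle.
- jar: Bystander: lidded steel dressing jar, 96 mm diameter, 123 mm high, behind on the right. Origin under its centre.
Mind the look-alikes: they are no part of the job. What is shaped like the part that bears bowl_in but red is not meant.

How it is judged:
By the outcome, as a careful person would: the job done as asked, in the order asked, and still so for the second after the job is handed in, with the robot touching nothing.
It also fails if it takes over 72 s, if anything falls off the work surface, if the arm or the gripper's body presses on something with over 40 N, if the wrist force passes 120 N, or if a joint passes its speed limit or range.

## Robot

A 7-joint arm with a two-finger parallel gripper is mounted at the origin on the work surface. World frame = base frame: x ahead of the robot, y to its left, z up, the work surface at z = 0. Lengths are in m, angles in degrees, forces in N, time in s.
With the tool pointing down it reaches from about 0.425 to 0.875 m from the base axis. Payload 8.4 kg.
Tool frame: the origin (TCP) lies midway between the tips of the shut fingers; the grasp point (between the pads) lies 19 mm behind it; x points along the fingers, y is the direction in which the jaws open and shut, and the axes are right-handed (so a half turn about x gives the same grasp; the last joint's range is limited). The gripper opens to 87 mm and grips with 3 to 60 N. Pads are 19 mm wide; open, the fingers measure 117 mm over their backs; the gripper's body (75 mm by 190 mm) begins 51 mm behind the grasp point.
Start: joints at [-69.683, 19.091, 2.286, 83.961, -0.768, 76.965, -3.352], TCP at [0.285, 0.584, 0.223] pointing down, gripper open.
Joint ranges: [-147.57, 147.57], [-21.85, 119.76], [-74.77, 79.35], [14.55, 137.4], [-85.83, 265.84], [4.83, 119.75], [-152.11, 152.11]. Speed limits (degrees/s): [127.2, 127.2, 159.86, 159.86, 180, 180, 180].

## Interface

Orientations are given as a 3x3 rotation matrix whose columns are the frame's x, y, z axes.
In Python, from workcell import readout, imaging, workorder gives the robot as it stands.
- The arm moves only by the tool send_rows, never from a script. Its argument "plan" is a list of rows, each a list of 3 entries, a list of its own where there are three numbers: the shift along the tool's x, y, z in mm, then the turn, a rotation vector about the tool's x, y, z in degrees, then the opening in per cent of the stroke, from 0 (shut) to 100 (fully open). In form: [[[tx, ty, tz], [rx, ry, rz], gripper], ...]. A call has 1 to 10 rows; each row shifts and turns the commanded pose from where the row before left it, along the tool's axes as they then stand; what a row does not reach is not made up. A row lasts 1/10 s, in which the tool goes at most 50 mm and 8.59 degrees, less where a joint would pass 70% of its speed; a pose out of reach is approached as far as the arm can. A call with a gripper value outside its range is refused whole. The fingers move at their own pace and stop on an object; "squeeze" is the grip in N (left out, the last holds). Time passes only in rows, so rows that do not move let the fingers close. It gives the time, the measured TCP pose, the force and the opening at its end, in the units of the state.
- readout.get_obs(): the state, without advancing time (a new reading comes with each control period).
- imaging.camera(name): name is "scene" or "top" or "wrist"; returns a dict with "img" (420x560x3 uint8, red, green, blue), "fovy" (degrees; the focal length in pixels is half the picture's height over the tangent of half this angle, whatever the lens; pixels are square), "cx", "cy" (the principal point, pixels), "eye" and "attitude" of the camera in the world. Camera axes: x right, y up, looking along -z (the intrinsics and any distortion apply to the point x, -y, -z); pixel columns grow to the right and rows downward; lengths in m; the calibration is good to about 2 mm. The wrist camera is an equidistant fisheye: a pixel r from the principal point sees the ray r / f radians off the axis. A picture is of the moment at which its call begins. There is no depth.
- workorder.hand_in(): hands the job in, once; it reports no verdict.
The state is a dict: "t": time; "joints": joint angles; "joint_vel": joint speeds; "tau": joint torques, N m; "tcp_pos": TCP position; "orientation": TCP orientation; "ft_force": force on the tool from outside, world axes, zero at the start; "torque": the same for the moment, N m; "grip_width": opening from 0.0 (shut) to 1.0 (fully open).
Only numpy, scipy, OpenCV 4.12 (cv2) and the standard library are available. Lean on these libraries where they do the work, as an engineer would, in place of code of your own. Each camera call takes 0.05 s, during which the arm holds its last target.

## Working session

There is one attempt and no reset: what is moved stays moved. The work goes in short steps, Python scripts to look and compute and a tool call to move; the robot and the scene stay as the last step left them, time stands still between calls to the robot, and variables do not carry over. Pictures are saved under pics/ and viewed, and the job is handed in when it is done.

Besides the shell and the picture viewer there is one more tool, called after "Call:" in YAML: its name, and indented under it one key for each argument. send_rows: Moves the arm, as the interface text tells. Its arguments: {"type":"object","properties":{"plan":{"type":"array","items":{"type":"array"}},"squeeze":{"type":"number"}},"required":["plan"]}

```bash
ls; mkdir -p pics; python3 - <<'E'
from workcell import readout, imaging, workorder
import cv2
o=readout.get_obs(); print(o)
for n in ("scene","top","wrist"):
    c=imaging.camera(n); cv2.imwrite(f"pics/{n}0.png",c["img"][:,:,::-1]); print(n,{k:v for k,v in c.items() if k!="img"})
E
```

```text
pics
{'t': 0.0, 'joints': array([-69.68221148,  19.13130614,   2.28489282,  84.01026574,
        -0.76773507,  76.96572807,  -3.35028339]), 'joint_vel': array([-0.06946769, -0.03736795,  0.04756885, -0.03782599, -0.01021657,
       -0.05707685,  0.00584264]), 'tau': array([ 5.12778861e-04, -6.56339836e+01,  1.33551612e+00, -4.03814685e+01,
       -5.98115637e-02,  4.45480237e-02,  1.27205667e-04]), 'tcp_pos': array([0.28478238, 0.58377647, 0.22167123]), 'orientation': array([[-6.02858960e-04,  4.38390357e-01,  8.98784475e-01],
       [-1.48933524e-03,  8.98783248e-01, -4.38390757e-01],
       [-9.99998709e-01, -1.60287919e-03,  1.11070674e-04]]), 'ft_force': array([-0.19549494, -0.26414252,  0.48245829]), 'torque': array([-0.06461063,  0.04395914, -0.04020382]), 'grip_width': 1.0013550312872015}
scene {'fovy': 56.243742206486125, 'cx': 277.70740151488553, 'cy': 209.04990538894197, 'eye': array([1.28625597, 0.02041118, 0.8477944 ]), 'attitude': array([[-0.03269174, -0.67506546,  0.73703316],
       [ 0.99928251, -0.03618675,  0.01117977],
       [ 0.01912376,  0.73686983,  0.67576411]])}
top {'fovy': 48.64725832591014, 'cx': 274.1215319126161, 'cy': 212.15051453409322, 'eye': array([ 0.38243402, -0.00538539,  1.24310786]), 'attitude': array([[-0.02090816,  0.99576248, -0.08955402],
       [-0.99975099, -0.02012481,  0.00964136],
       [ 0.00779825,  0.08973331,  0.9959353 ]])}
wrist {'fovy': 65.70646984690485, 'cx': 274.0267754042265, 'cy': 213.09694763927584, 'eye': array([0.20822715, 0.62119778, 0.38487169]), 'attitude': array([[ 4.38555548e-01, -8.55441290e-01, -2.75480001e-01],
       [ 8.98703915e-01,  4.17255758e-01,  1.35014465e-01],
       [-5.51331451e-04, -3.06786298e-01,  9.51778264e-01]])}
```

View pics/top0.png

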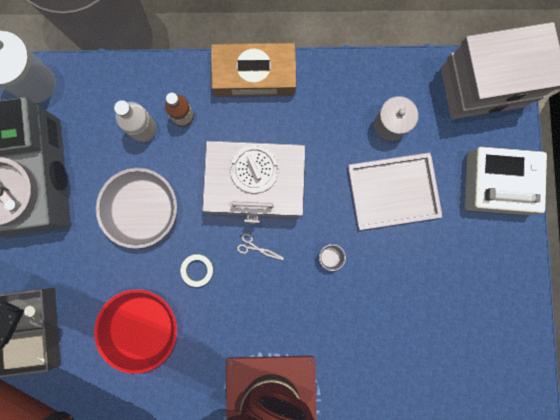

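View pics/scene0.png

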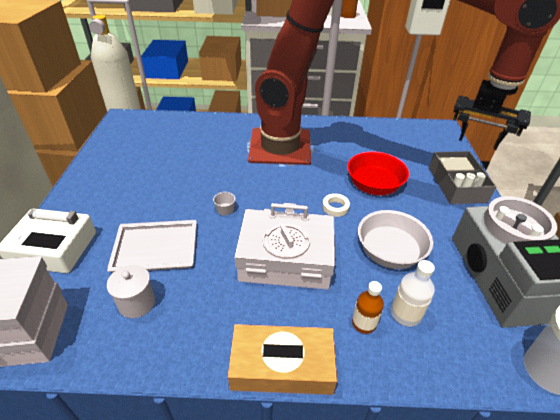

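View pics/wrist0.png

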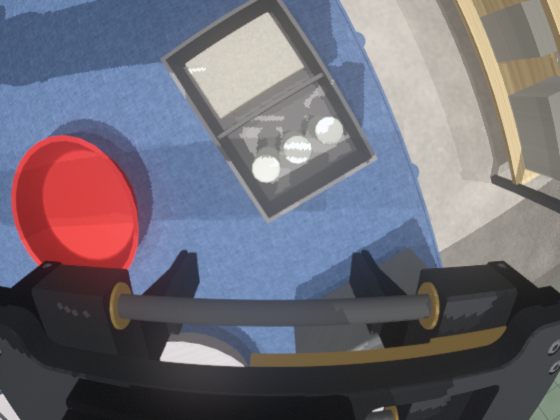

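```bash
cat > h.py <<'E'
import numpy as np, cv2
from workcell import readout, imaging, workorder
def f_of(c): return 210/np.tan(np.radians(c["fovy"]/2))
def ray(c,u,v):
    f=f_of(c); d=np.array([(u-c["cx"])/f,-(v-c["cy"])/f,-1.]); return c["attitude"]@d
def rayw(c,u,v):
    f=f_of(c); a=np.array([u-c["cx"],-(v-c["cy"])]); r=np.hypot(*a); th=r/f
    d=np.array([*(a/max(r,1e-9)*np.sin(th)),-np.cos(th)]); return c["attitude"]@d
def atz(c,u,v,z,w=False):
    d=(rayw if w else ray)(c,u,v); return c["eye"]+d*(z-c["eye"][2])/d[2]
def proj(c,p,w=False):
    q=c["attitude"].T@(np.asarray(p)-c["eye"]); f=f_of(c)
    if w:
        r=np.hypot(q[0],q[1]); th=np.arctan2(r,-q[2]); return np.array([c["cx"]+f*th*q[0]/r,c["cy"]-f*th*q[1]/r])
    return np.array([c["cx"]+f*q[0]/-q[2],c["cy"]-f*q[1]/-q[2]])
def tri(c1,a,c2,b):
    d1=ray(c1,*a);d2=ray(c2,*b);d1/=np.linalg.norm(d1);d2/=np.linalg.norm(d2)
    s=np.linalg.lstsq(np.c_[d1,-d2],c2["eye"]-c1["eye"],rcond=None)[0]
    p,q=c1["eye"]+s[0]*d1,c2["eye"]+s[1]*d2
    return (p+q)/2,np.linalg.norm(p-q)
def crop(img,x0,y0,x1,y1,k,name):
    im=cv2.resize(img[y0:y1,x0:x1,::-1],None,fx=k,fy=k,interpolation=cv2.INTER_CUBIC)
    for u in range((x0//10+1)*10,x1,10):
        cv2.line(im,((u-x0)*k,0),((u-x0)*k,8 if u%50 else 16),(0,255,255),1)
        if u%20==0: cv2.putText(im,str(u),((u-x0)*k-10,26),0,.4,(0,255,255),1)
    for v in range((y0//10+1)*10,y1,10):
        cv2.line(im,(0,(v-y0)*k),(8,(v-y0)*k),(0,255,255),1)
        if v%20==0: cv2.putText(im,str(v),(10,(v-y0)*k+4),0,.4,(0,255,255),1)
    cv2.imwrite("pics/"+name,im)
E
python3 - <<'E'
from h import *
import pickle
C={n:imaging.camera(n) for n in("top","scene")}
pickle.dump(C,open("c0.pkl","wb"))
crop(C["top"]["img"],195,130,315,230,6,"t1.png")
crop(C["scene"]["img"],230,195,345,295,6,"s1.png")
E
```

```text
(no output)
```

View pics/t1.png

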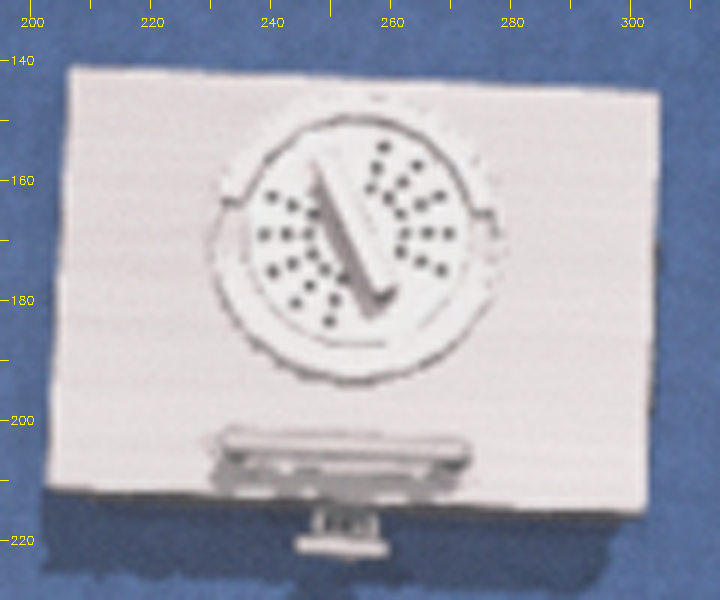

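View pics/s1.png

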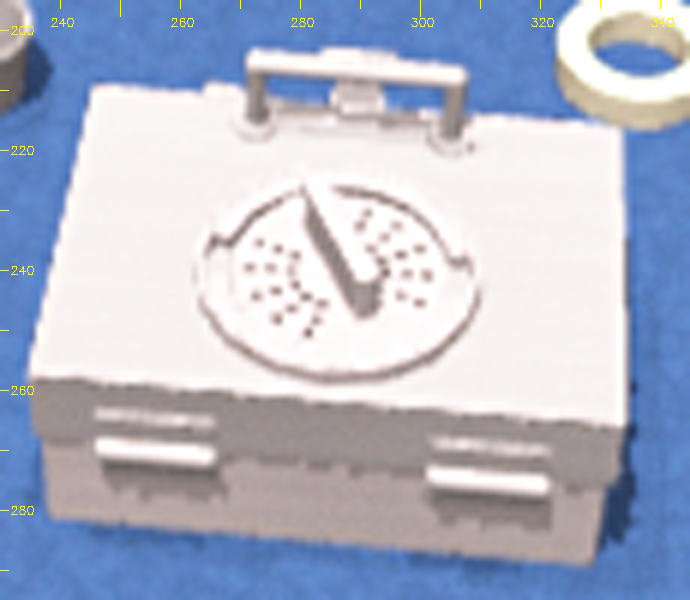

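```bash
python3 - <<'E'
from h import *
import pickle
C=pickle.load(open("c0.pkl","rb")); T,S=C["top"],C["scene"]
tt=[(206.8,141.3),(304.8,145.2),(302.3,215.7),(202.8,211.5)]
ss=[(323.5+10,216),(245.5,209.5),(235,258),(334.2,265.5)]
P=[]
for a in tt: p=atz(T,*a,.102);P.append(p);print(p)
print("scene")
for a in ss: print(atz(S,*a,.102))
P=np.array(P); c=P.mean(0); fr=P[[2,3]].mean(0); bk=P[[0,1]].mean(0); x=bk-fr; print("c",c,"len",np.linalg.norm(x),"yaw",np.arctan2(x[1],x[0]))
y=(P[0]+P[3]-P[1]-P[2])/2; print(np.linalg.norm(y),np.arctan2(-y[0],y[1]))
# blade top ends (z=.102+.033): left/back end, right/front
b1t,b2t=(248.5,157.5),(259,179.5)
for z in(.135,): 
  a,b=atz(T,*b1t,z),atz(T,*b2t,z);print("blade",a,b,np.linalg.norm(a-b),(a+b)/2, np.arctan2(-(a-b)[0],(a-b)[1]))
print("handle",[atz(T,*q,.145) for q in((232,202),(273,204.5))],[atz(S,*q,.145) for q in((272,204.5),(307,208))])
print("bar",[atz(T,*q,.1125) for q in((244.5,220.7),(259.5,221.7))])
print("collar slots",[atz(T,*q,.112) for q in((233.5,164),(275.5,166.3))])
E
```

```text
[0.66607981 0.14797154 0.102     ]
[ 0.65150635 -0.09662722  0.102     ]
[ 0.47485253 -0.08571521  0.102     ]
[0.49020104 0.15920777 0.102     ]
scene
[0.4930099  0.16319104 0.102     ]
[ 0.47953277 -0.08191208  0.102     ]
[ 0.65699166 -0.0912995   0.102     ]
[0.66888921 0.15225019 0.102     ]
c [0.57065994 0.03120922 0.102     ] len 0.17661382469328804 yaw -0.06274361185076377
0.24521768692221793 -0.06104894686490471
blade [0.6160594 0.0430914 0.135    ] [0.56178431 0.01866507 0.135     ] 0.05951832235028726 [0.58892186 0.03087823 0.135     ] -1.147903487041263
handle [array([0.50741053, 0.08355198, 0.145     ]), array([ 0.49948221, -0.01373245,  0.145     ])] [array([ 0.50253274, -0.00708265,  0.145     ]), array([0.51143919, 0.08649028, 0.145     ])]
bar [array([0.46463156, 0.05631919, 0.1125    ]), array([0.4614436 , 0.01980516, 0.1125    ])]
collar slots [array([0.60535728, 0.08132428, 0.112     ]), array([ 0.59760108, -0.02210906,  0.112     ])]
```

```bash
python3 - <<'E'
from h import *
import pickle
C=pickle.load(open("c0.pkl","rb")); T,S=C["top"],C["scene"]
crop(T["img"],85,160,190,255,6,"t2.png")
crop(T["img"],340,145,450,240,6,"t3.png")
crop(S["img"],100,210,210,285,6,"s3.png")
crop(S["img"],350,205,440,275,7,"s2.png")
E
```

```text
(no output)
```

View pics/t2.png

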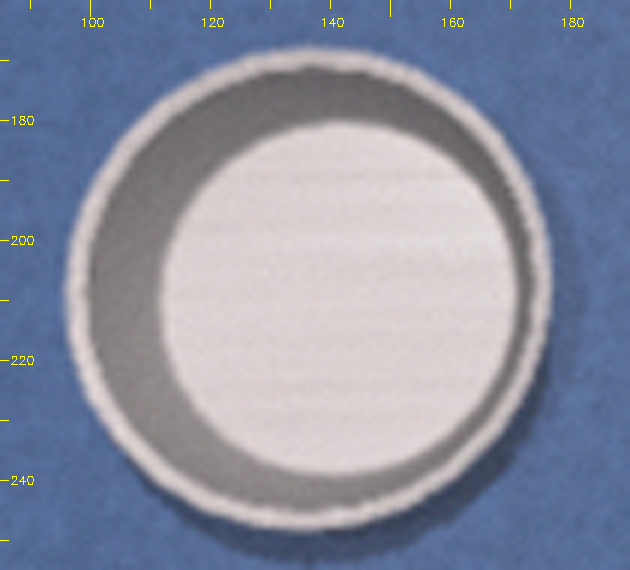

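View pics/t3.png

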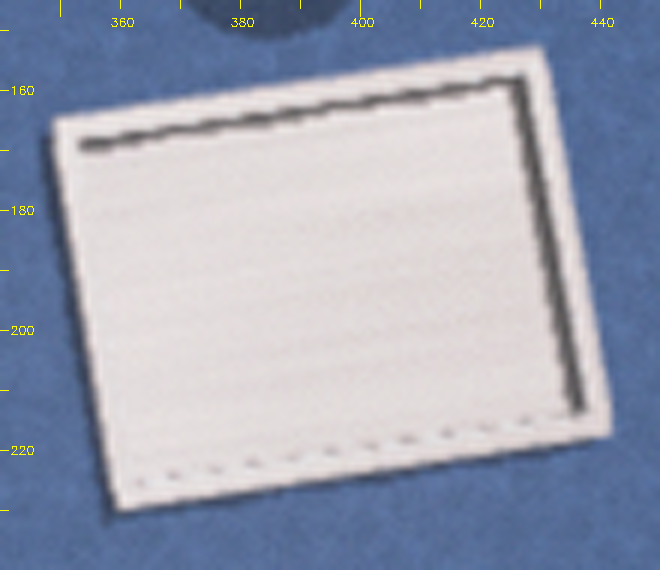

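View pics/s2.png

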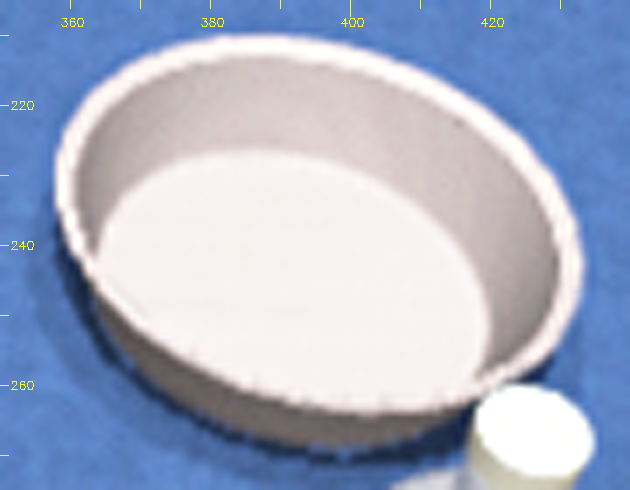

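View pics/s3.png

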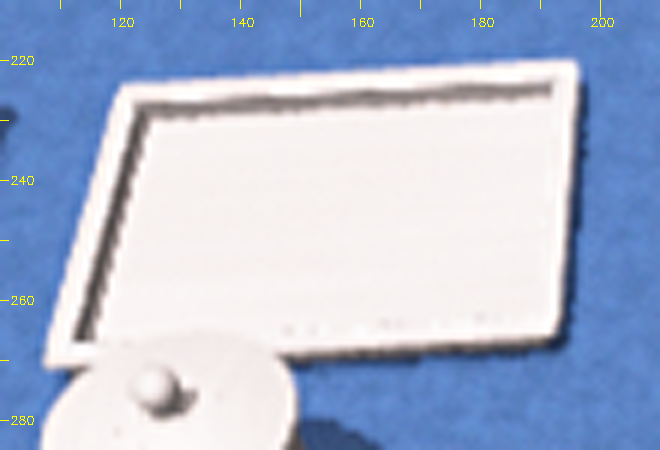

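```bash
python3 - <<'E'
from h import *
import pickle
C=pickle.load(open("c0.pkl","rb")); T,S=C["top"],C["scene"]
print("bowl",atz(T,136.3,208,.052),atz(T,141.2,209.5,.004))
P=np.array([atz(T,*q,.018) for q in((349,165),(430.5,153),(441.5,217.5),(360,230))])
print("tray T",P.mean(0)); y=(P[0]+P[3]-P[1]-P[2])/2;x=(P[0]+P[1]-P[2]-P[3])/2
print(np.linalg.norm(x),np.linalg.norm(y),np.arctan2(-y[0],y[1]),np.arctan2(x[1],x[0]))
P=np.array([atz(S,*q,.018) for q in((120,224.5),(196.5,220),(193,268.5),(107.5,271))])
print("tray S",P.mean(0)); y=(P[1]+P[2]-P[0]-P[3])/2; print(np.linalg.norm(y),np.arctan2(-y[0],y[1]))
# bowl floor/rim in scene: rim ellipse u 358..433, v 210.. ; project circles from top est
for n,pts,z in(("saline",(139,127),0),):pass
for ang in np.linspace(0,2*np.pi,8,endpoint=False):
    c=atz(T,136.3,208,.052); print(proj(S,c+[.1*np.cos(ang),.1*np.sin(ang),0]).round(1),end=" ")
E
```

```text
bowl [0.50740537 0.33704918 0.052     ] [0.50814754 0.33775912 0.004     ]
tray T [ 0.54220055 -0.34116609  0.018     ]
0.17569655320891395 0.2208404083929768 0.12965406271717037 0.12352492528759493
tray S [ 0.54802966 -0.3350118   0.018     ]
0.2236016709291882 0.11186363185253881
[400.5 262.1] [424.8 254.6] [429.1 235.9] [413.1 218.2] [387.4 210.6] [365.1 216.4] [358.  233.3] [372.  252.6]
```

```bash
cat >> h.py <<'E'
from scipy.spatial.transform import Rotation as Ro, Slerp
def down(deg):
    a=np.radians(deg); y=np.array([np.cos(a),np.sin(a),0]); x=np.array([0,0,-1.]); return np.c_[x,y,np.cross(x,y)]
def rows(P0,R0,P1,R1,g,n=None,step=25,deg=7.5):
    ang=np.degrees(Ro.from_matrix(R0.T@R1).magnitude()); L=np.linalg.norm(np.array(P1)-P0)*1000
    n=n or int(max(1,np.ceil(L/step),np.ceil(ang/deg)))
    sl=Slerp([0,1],Ro.from_matrix([R0,R1])); p=np.array(P0,float); R=R0.copy(); out=[]
    for i in range(1,n+1):
        pt=np.array(P0)+(np.array(P1)-P0)*i/n; Rt=sl(i/n).as_matrix()
        s=np.round(R.T@(pt-p)*1000,1 if L<30 else 0); w=np.round(Ro.from_matrix(R.T@Rt).as_rotvec(degrees=True),1)
        out.append([s.tolist(),w.tolist(),g]); p=p+R@s/1000; R=R@Ro.from_rotvec(w,degrees=True).as_matrix()
    return out,p,R
def plan(*way,step=25,deg=7.5):
    "way: (pos,R,grip,[n])"
    o=readout.get_obs(); p,R=o["tcp_pos"],o["orientation"]; out=[]
    for w in way:
        r,p,R=rows(p,R,w[0],w[1],w[2],w[3] if len(w)>3 else None,step,deg); out+=r
    print(len(out)); 
    for i in range(0,len(out),10): print(str(out[i:i+10]).replace(" ",""))
    print("end",p.round(4))
E
python3 - <<'E'
from h import *
plan(([.590,.032,.22],down(-66),70),step=35,deg=7.5)
E
```

```text
19
[[[0.0,-19.0,27.0],[6.8,0.0,0.0],70],[[0.0,-16.0,29.0],[6.9,0.0,0.0],70],[[0.0,-12.0,31.0],[6.8,0.0,0.0],70],[[1.0,-8.0,32.0],[6.9,0.0,0.0],70],[[-0.0,-5.0,33.0],[6.8,0.0,0.0],70],[[-0.0,0.0,33.0],[6.9,0.0,0.0],70],[[-0.0,4.0,33.0],[6.8,0.0,0.0],70],[[0.0,7.0,33.0],[6.8,0.0,-0.0],70],[[0.0,11.0,31.0],[6.9,0.0,-0.0],70],[[0.0,15.0,30.0],[6.8,0.0,-0.0],70]]
[[[0.0,18.0,28.0],[6.9,0.0,-0.0],70],[[1.0,22.0,25.0],[6.8,0.0,-0.0],70],[[-0.0,24.0,23.0],[6.8,0.0,-0.0],70],[[-0.0,27.0,19.0],[6.9,0.0,-0.0],70],[[-0.0,29.0,16.0],[6.8,0.0,-0.0],70],[[0.0,30.0,13.0],[6.9,0.0,-0.0],70],[[0.0,32.0,9.0],[6.8,0.0,-0.0],70],[[0.0,33.0,5.0],[6.9,0.0,-0.0],70],[[0.0,33.0,1.0],[6.8,0.0,-0.0],70]]
end [0.5899 0.0323 0.2204]
```

Call:
send_rows:
  plan:
    - [[0,-19,27],[7,0,0],70]
    - [[0,-16,29],[7,0,0],70]
    - [[0,-12,31],[7,0,0],70]
    - [[0,-8,32],[7,0,0],70]
    - [[0,-5,33],[7,0,0],70]
    - [[0,0,33],[7,0,0],70]
    - [[0,4,33],[7,0,0],70]
    - [[0,7,33],[7,0,0],70]
    - [[0,11,31],[7,0,0],70]
    - [[0,15,30],[7,0,0],70]

```text
t: 1.25
tcp_pos: [0.4424, 0.2903, 0.2226]
orientation: [[0.0, 0.994, -0.11], [0.0, -0.11, -0.994], [-1.0, 0.0, -0.0]]
ft_force: [1.4, 1.1, 0.6]
grip_width: 0.697
```

```bash
python3 - <<'E'
from h import *
plan(([.590,.032,.22],down(-66),70),step=35,deg=7.5)
E
```

```text
9
[[[0.0,19.0,27.0],[6.6,-0.0,0.0],70],[[1.0,23.0,24.0],[6.7,-0.0,0.0],70],[[-0.0,25.0,22.0],[6.6,-0.0,0.0],70],[[0.0,27.0,18.0],[6.6,-0.0,0.0],70],[[0.0,30.0,15.0],[6.7,-0.0,0.0],70],[[1.0,30.0,12.0],[6.6,-0.0,0.0],70],[[-0.0,33.0,8.0],[6.6,-0.0,0.0],70],[[0.0,32.0,4.0],[6.7,-0.0,0.0],70],[[1.0,33.0,1.0],[6.6,-0.0,0.0],70]]
end [0.5897 0.0323 0.2196]
```

Call:
send_rows:
  plan:
    - [[0,19,27],[6.6,0,0],70]
    - [[1,23,24],[6.6,0,0],60]
    - [[0,25,22],[6.6,0,0],50]
    - [[0,27,18],[6.6,0,0],50]
    - [[0,30,15],[6.6,0,0],50]
    - [[1,30,12],[6.6,0,0],50]
    - [[0,33,8],[6.6,0,0],50]
    - [[0,32,4],[6.6,0,0],50]
    - [[1,33,1],[6.6,0,0],50]
    - [[0,0,0],[0,0,0],50]

```text
t: 2.25
tcp_pos: [0.5924, 0.0294, 0.2196]
orientation: [[0.001, 0.407, -0.913], [-0.003, -0.913, -0.407], [-1.0, 0.003, 0.0]]
ft_force: [0.4, 0.3, 0.2]
grip_width: 0.499
```

```bash
python3 - <<'E'
from h import *
c=imaging.camera("wrist"); crop(c["img"],0,0,560,420,1,"w1.png")
import pickle; pickle.dump(c,open("w1.pkl","wb"))
E
```

```text
(no output)
```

View pics/w1.png

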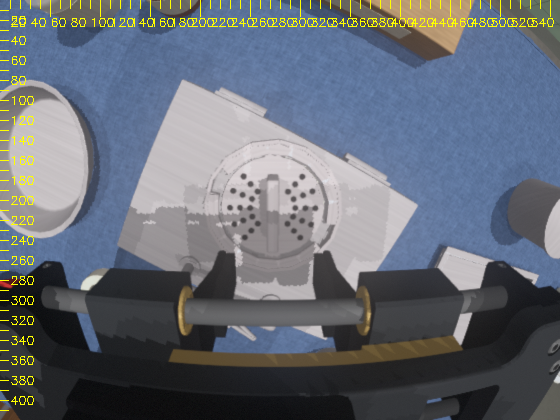

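```bash
python3 - <<'E'
from h import *
import pickle; c=pickle.load(open("w1.pkl","rb"))
crop(c["img"],195,130,350,270,5,"w1c.png")
E
```

```text
(no output)
```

View pics/w1c.png

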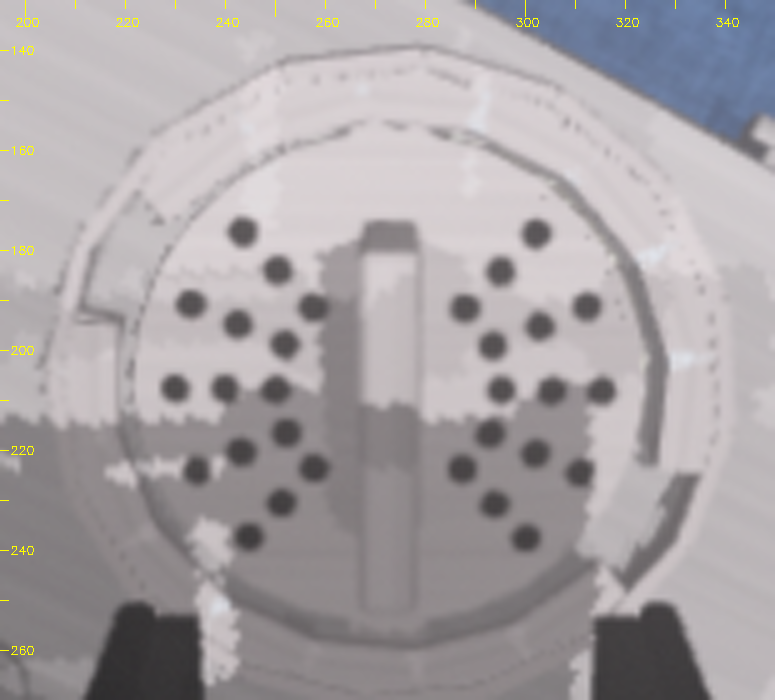

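```bash
python3 - <<'E'
from h import *
import pickle; c=pickle.load(open("w1.pkl","rb"))
a=atz(c,273,180.5,.135,True); b=atz(c,272.8,251.5,.135,True); print(a,b,(a+b)/2,np.linalg.norm(a-b),np.degrees(np.arctan2((a-b)[1],(a-b)[0])))
# holes center
h=[(243,176),(302,176.5),(230,207.5),(315.5,208),(244.5,237.5),(300,237.5)]
print(np.mean([atz(c,*q,.106,True) for q in h],0))
# tcp projected at z .135 with same xy
o=readout.get_obs(); print(proj(c,[*o["tcp_pos"][:2],.135],True),o["joints"])
# slots
print([atz(c,*q,.112,True) for q in((210,192),(334,224.5),(315,248),(222,168))])
# lid back corners & hinge side
print([atz(c,*q,.102,True) for q in((181,80),(417,207),(117,245))])
E
```

```text
[0.62076422 0.04293635 0.135     ] [0.56558946 0.01860029 0.135     ] [0.59317684 0.03076832 0.135     ] 0.060303375975391975 23.800953327610102
[0.59233672 0.03080648 0.106     ]
[270.58542443 218.38473556] [-38.39038239  14.00710879  36.995642    94.08457367  -8.60150591
  74.82176991 -65.59390998]
[array([0.5850524 , 0.08692902, 0.112     ]), array([ 0.60207945, -0.02509996,  0.112     ]), array([ 0.57466927, -0.01955038,  0.112     ]), array([0.60884014, 0.08502261, 0.112     ])]
[array([0.66491516, 0.14975842, 0.102     ]), array([ 0.64882315, -0.09654512,  0.102     ]), array([0.49074665, 0.15959056, 0.102     ])]
```

Call:
send_rows:
  plan:
    - [[30,-1.5,-0.5],[0,0,0],50]
    - [[30,0,0],[0,0,0],50]
    - [[25,0,0],[0,0,0],50]
    - [[15,0,0],[0,0,0],50]
    - [[9,0,0],[0,0,0],50]
    - [[0,0,0],[0,0,0],30]
    - [[0,0,0],[0,0,0],5]
    - [[0,0,0],[0,0,0],0]
    - [[0,0,0],[0,0,0],0]
    - [[0,0,0],[0,0,0],0]
  squeeze: 25

```text
t: 3.3
tcp_pos: [0.5921, 0.0348, 0.1116]
orientation: [[0.003, 0.416, -0.91], [-0.002, -0.91, -0.416], [-1.0, 0.002, -0.002]]
ft_force: [5.4, -11.6, 2.6]
grip_width: 0.129
```

Call:
send_rows:
  plan:
    - [[0,-2,0],[0,0,0],0]
    - [[0,0,0],[0,0,0],0]

```text
t: 3.5
tcp_pos: [0.5921, 0.0341, 0.1118]
orientation: [[0.004, 0.413, -0.911], [-0.004, -0.911, -0.413], [-1.0, 0.005, -0.002]]
ft_force: [5.7, -10.3, 0.4]
grip_width: 0.109
```

Call:
send_rows:
  plan:
    - [[0,2,0],[0,0,0],0]
    - [[0,0,0],[0,0,0],0]
    - [[0,0,0],[0,0,0],0]

```text
t: 3.8
tcp_pos: [0.5924, 0.0339, 0.1116]
orientation: [[0.003, 0.414, -0.91], [-0.002, -0.91, -0.414], [-1.0, 0.003, -0.002]]
ft_force: [2.9, -6.9, 2.2]
grip_width: 0.112
```

Call:
send_rows:
  plan:
    - [[0,3,0],[0,0,0],0]
    - [[0,0,0],[0,0,0],0]
    - [[0,0,0],[-3,0,0],0]
    - [[0,0,0],[-3,0,0],0]
    - [[0,0,0],[0,0,0],0]

```text
t: 4.3
tcp_pos: [0.5929, 0.0337, 0.1115]
orientation: [[0.001, 0.51, -0.86], [0.001, -0.86, -0.51], [-1.0, 0.0, -0.002]]
ft_force: [0.2, 0.8, 6.7]
grip_width: 0.114
```

Call:
send_rows:
  plan:
    - [[0,0,0],[-5,0,0],0]
    - [[0,0,0],[-5,0,0],0]
    - [[0,0,0],[-5,0,0],0]
    - [[0,0,0],[-5,0,0],0]
    - [[0,0,0],[-5,0,0],0]
    - [[0,0,0],[-5,0,0],0]
    - [[0,0,0],[-5,0,0],0]
    - [[0,0,0],[-5,0,0],0]
    - [[0,0,0],[-5,0,0],0]
    - [[0,0,0],[-5,0,0],0]

```text
t: 5.3
tcp_pos: [0.5929, 0.0337, 0.1115]
orientation: [[0.001, 0.987, -0.161], [0.001, -0.161, -0.987], [-1.0, 0.001, -0.001]]
ft_force: [0.2, 0.2, 5.8]
grip_width: 0.111
```

```bash
python3 - <<'E'
from h import *
o=readout.get_obs(); R=o["orientation"]; print(np.degrees(np.arctan2(R[1,1],R[0,1])),o["torque"],o["joints"])
c=imaging.camera("wrist"); crop(c["img"],150,100,410,290,3,"w2.png")
E
```

```text
-9.279032818467385 [-0.02092626  0.12033597 -0.19802283] [-28.7534616   18.23881185  25.58853523 100.87028085  -8.78372649
  62.76758098  -9.54277672]
```

View pics/w2.png

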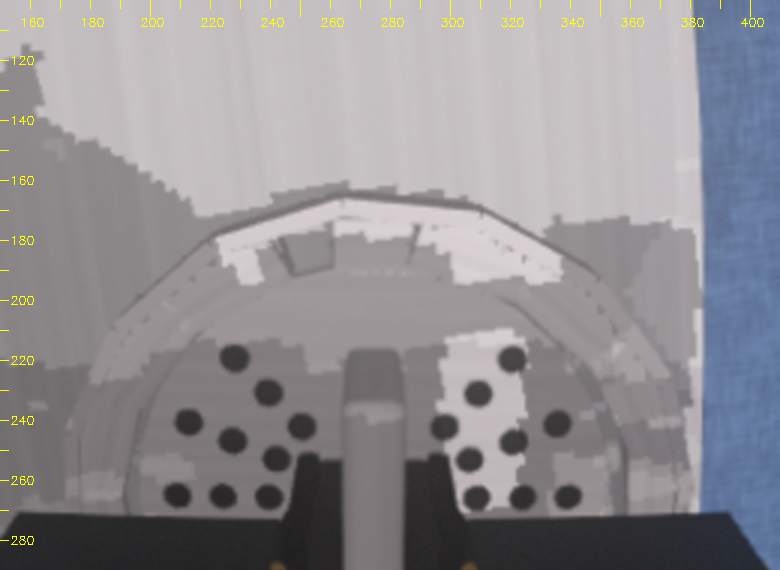

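Call:
send_rows:
  plan:
    - [[0,0,0],[-2,0,0],0]
    - [[0,0,0],[-2,0,0],0]
    - [[0,0,0],[-1.5,0,0],0]
    - [[0,0,0],[0,0,0],0]

```text
t: 5.75
tcp_pos: [0.5929, 0.0337, 0.1114]
orientation: [[0.001, 0.998, -0.068], [0.001, -0.068, -0.998], [-1.0, 0.001, -0.001]]
ft_force: [-0.4, -0.5, 5.8]
grip_width: 0.112
```

```bash
cat > st.py <<'E'
from h import *
o=readout.get_obs(); R=o["orientation"]; print("ang",np.degrees(np.arctan2(R[1,1],R[0,1])),"tq",o["torque"].round(3),"F",o["ft_force"].round(1),"p",o["tcp_pos"].round(4),"g",o["grip_width"],"j",o["joints"].round(0))
E
python3 st.py
python3 - <<'E'
from h import *
c=imaging.camera("wrist"); crop(c["img"],150,100,410,290,3,"w3.png")
E
```

```text
ang -3.9226219914168707 tq [-0.07   0.062 -0.025] F [-0.4 -0.5  5.8] p [0.5929 0.0337 0.1114] g 0.11226681784263175 j [-28.  18.  25. 101.  -8.  63.  -4.]
```

View pics/w3.png

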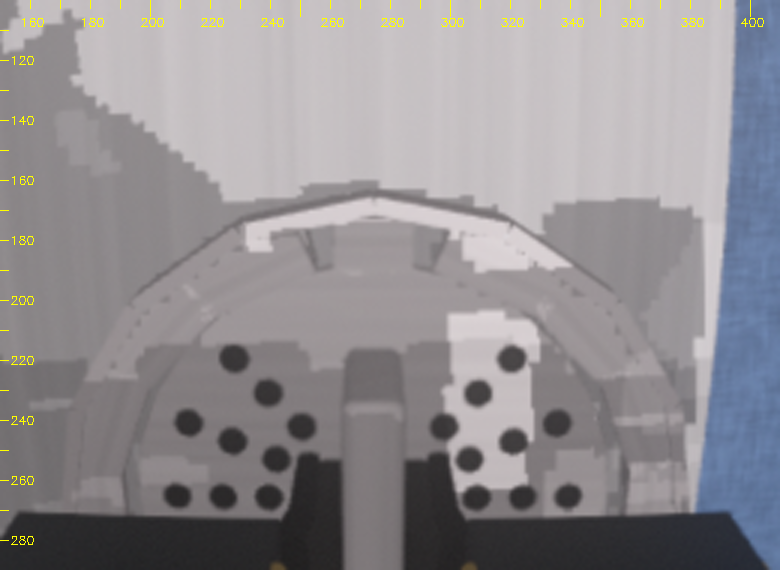

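Call:
send_rows:
  plan:
    - [[-2,0,0],[0,0,0],0]
    - [[-3,0,0],[0,0,0],0]
    - [[-3,0,0],[0,0,0],0]
    - [[-4,0,0],[0,0,0],0]
    - [[-4,0,0],[0,0,0],0]
    - [[0,0,0],[0,0,0],0]

```text
t: 6.4
tcp_pos: [0.5927, 0.0336, 0.1274]
orientation: [[0.001, 0.998, -0.068], [0.0, -0.068, -0.998], [-1.0, 0.001, -0.0]]
ft_force: [0.2, -0.2, -1.6]
grip_width: 0.108
```

```bash
python3 - <<'E'
from h import *
import pickle
C=pickle.load(open("c0.pkl","rb")); T,S=C["top"],C["scene"]
print("saline",atz(T,143,129,.05),atz(T,122,108,.185),"scene cap",atz(S,426,268,.185))
print("prep",atz(T,181,113,.03),atz(T,173,99,.15),atz(S,375,288,.15))
plan(([.593,.034,.20],down(-4),0),([.510,.338,.19],down(-4),0),step=30)
E
```

```text
saline [0.71491559 0.32131941 0.05      ] [0.72811169 0.33333883 0.185     ] scene cap [0.73490798 0.33634957 0.185     ]
prep [0.76217875 0.22580797 0.03      ] [0.75953369 0.222093   0.15      ] [0.76701864 0.2278698  0.15      ]
14
[[[-24.0,0.0,-0.0],[0.0,-0.0,-0.0],0],[[-24.0,0.0,-0.0],[0.1,-0.0,-0.0],0],[[-25.0,0.0,-0.0],[-0.0,-0.0,-0.1],0],[[1.0,-9.0,-27.0],[-0.0,-0.0,0.0],0],[[1.0,-10.0,-27.0],[-0.0,-0.0,0.0],0],[[1.0,-9.0,-27.0],[-0.0,-0.0,0.0],0],[[1.0,-10.0,-27.0],[-0.0,-0.0,0.0],0],[[1.0,-9.0,-27.0],[-0.0,-0.0,0.0],0],[[1.0,-10.0,-27.0],[-0.0,-0.0,0.0],0],[[1.0,-9.0,-28.0],[-0.0,-0.0,0.0],0]]
[[[1.0,-9.0,-27.0],[-0.0,-0.0,0.0],0],[[1.0,-10.0,-27.0],[-0.0,-0.0,0.0],0],[[1.0,-9.0,-27.0],[-0.0,-0.0,0.0],0],[[1.0,-10.0,-27.0],[-0.0,-0.0,0.0],0]]
end [0.5097 0.3381 0.1896]
```

Call:
send_rows:
  plan:
    - [[-24,0,0],[0,0,0],0]
    - [[-24,0,0],[0,0,0],0]
    - [[-24,0,0],[0,0,0],0]
    - [[1,-9,-27],[0,0,0],0]
    - [[1,-10,-27],[0,0,0],0]
    - [[1,-9,-27],[0,0,0],0]
    - [[1,-10,-27],[0,0,0],0]
    - [[1,-9,-27],[0,0,0],0]
    - [[1,-10,-27],[0,0,0],0]
    - [[1,-9,-27],[0,0,0],0]

```text
t: 7.4
tcp_pos: [0.5387, 0.2277, 0.1916]
orientation: [[-0.0, 0.998, -0.068], [0.0, -0.068, -0.998], [-1.0, -0.0, -0.0]]
ft_force: [0.2, 0.4, -2.2]
grip_width: 0.115
```

Call:
send_rows:
  plan:
    - [[1,-9,-27],[0,0,0],0]
    - [[1,-9,-27],[0,0,0],0]
    - [[1,-10,-27],[0,0,0],0]
    - [[1,-9,-28],[0,0,0],0]
    - [[0,0,0],[0,0,0],0]
    - [[0,0,0],[0,0,0],0]

```text
t: 8.0
tcp_pos: [0.5094, 0.3383, 0.1873]
orientation: [[-0.0, 0.998, -0.067], [-0.001, -0.067, -0.998], [-1.0, -0.0, 0.001]]
ft_force: [0.3, -0.5, -1.8]
grip_width: 0.116
```

```bash
python3 st.py; python3 - <<'E'
from h import *
c=imaging.camera("wrist"); cv2.imwrite("pics/w4.png",c["img"][:,:,::-1])
E
```

```text
ang -3.8137246475881272 tq [-0.167  0.079 -0.006] F [ 0.3 -0.5 -1.8] p [0.5094 0.3383 0.1873] g 0.1155127132482732 j [-50.  16.  15.  93.  -4.  72. -38.]
```

View pics/w4.png

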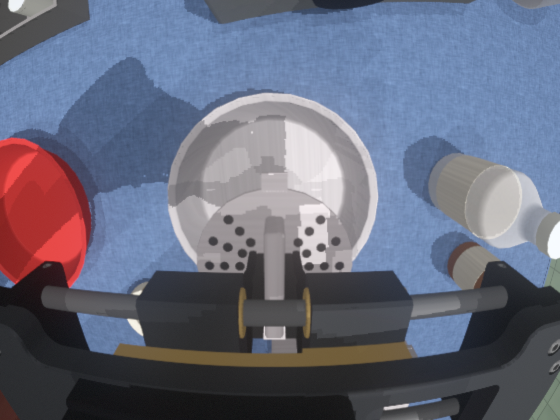

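Call:
send_rows:
  plan:
    - [[35,0,0],[0,0,0],0]
    - [[40,0,0],[0,0,0],0]
    - [[40,0,0],[0,0,0],0]
    - [[25,0,0],[0,0,0],0]
    - [[15,0,0],[0,0,0],0]
    - [[8,0,0],[0,0,0],0]
    - [[4,0,0],[0,0,0],0]
    - [[3,0,0],[0,0,0],0]
    - [[0,0,0],[0,0,0],0]

```text
t: 8.95
tcp_pos: [0.5103, 0.3381, 0.0183]
orientation: [[0.001, 0.998, -0.068], [0.001, -0.068, -0.998], [-1.0, 0.001, -0.001]]
ft_force: [-0.0, -0.8, -1.2]
grip_width: 0.112
```

Call:
send_rows:
  plan:
    - [[2,0,0],[0,0,0],0]
    - [[1.5,0,0],[0,0,0],0]
    - [[1,0,0],[0,0,0],0]
    - [[0,0,0],[0,0,0],0]

```text
t: 9.35
tcp_pos: [0.5102, 0.3379, 0.0137]
orientation: [[0.001, 0.998, -0.068], [0.0, -0.068, -0.998], [-1.0, 0.001, -0.0]]
ft_force: [-1.1, -2.3, 4.1]
grip_width: 0.11
```

Contact at the expected height. Open and lift off.

Call:
send_rows:
  plan:
    - [[0,0,0],[0,0,0],15]
    - [[0,0,0],[0,0,0],25]
    - [[0,0,0],[0,0,0],40]
    - [[0,0,0],[0,0,0],40]
    - [[-10,0,0],[0,0,0],40]
    - [[-30,0,0],[0,0,0],40]
    - [[-40,0,0],[0,0,0],40]
    - [[-40,0,0],[0,0,0],40]
    - [[-40,0,0],[0,0,0],40]
    - [[-20,0,0],[0,0,0],50]

```text
t: 10.35
tcp_pos: [0.511, 0.3385, 0.198]
orientation: [[0.004, 0.998, -0.068], [0.004, -0.068, -0.998], [-1.0, 0.004, -0.004]]
ft_force: [-0.5, 0.7, 0.7]
grip_width: 0.434
```

```bash
python3 st.py; python3 - <<'E'
from h import *
import pickle
c=imaging.camera("wrist"); cv2.imwrite("pics/w5.png",c["img"][:,:,::-1])
c=imaging.camera("top"); crop(c["img"],195,130,315,240,6,"t5.png")
pickle.dump(c,open("t5.pkl","wb"))
plan(([.462,.038,.20],down(-94),60),step=35)
E
```

```text
ang -3.9220516885257317 tq [-0.066  0.052 -0.024] F [-0.5  0.7  0.7] p [0.511  0.3385 0.198 ] g 0.4343123096496549 j [-50.  15.  15.  92.  -4.  73. -38.]
13
[[[-0.0,-2.0,23.0],[6.9,-0.0,-0.0],60],[[-1.0,0.0,24.0],[7.0,-0.1,0.0],60],[[0.0,4.0,23.0],[6.9,0.0,-0.0],60],[[-0.0,6.0,23.0],[6.9,-0.0,-0.0],60],[[-0.0,9.0,21.0],[6.9,-0.1,0.0],60],[[-1.0,11.0,21.0],[7.0,0.0,-0.0],60],[[0.0,14.0,19.0],[6.9,-0.0,-0.0],60],[[0.0,16.0,17.0],[6.9,-0.1,0.0],60],[[-0.0,18.0,15.0],[7.0,0.0,-0.0],60],[[-0.0,20.0,13.0],[6.9,-0.0,-0.0],60]]
[[[-1.0,21.0,10.0],[6.9,-0.1,0.0],60],[[0.0,22.0,8.0],[7.0,0.0,-0.0],60],[[0.0,23.0,5.0],[6.9,-0.0,-0.0],60]]
end [0.4616 0.0377 0.2001]
```

View pics/w5.png

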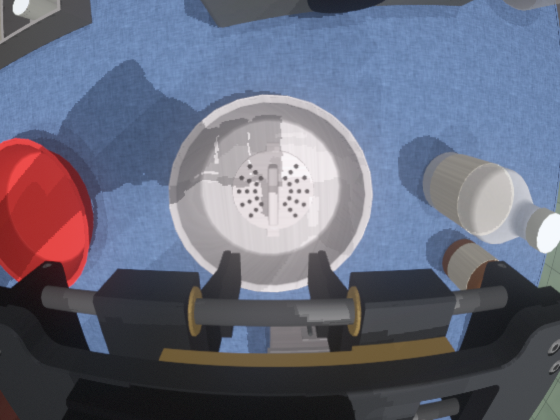

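View pics/t5.png

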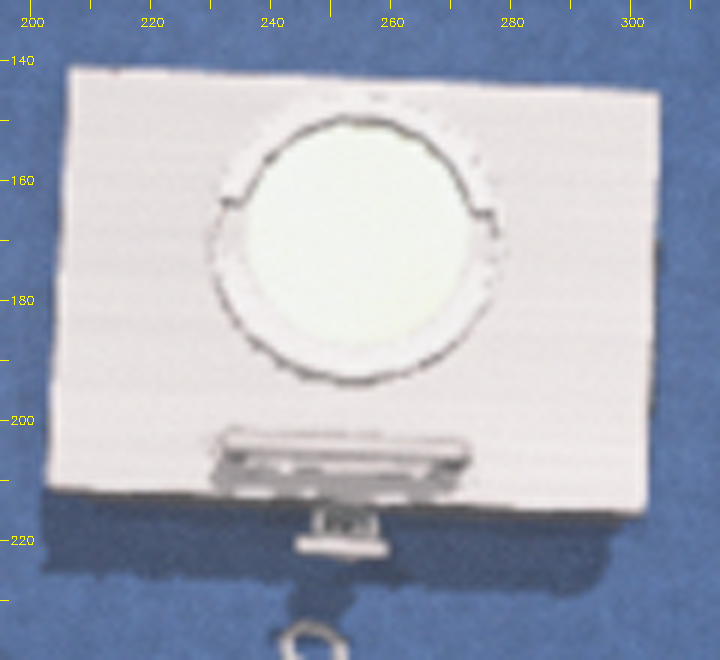

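Call:
send_rows:
  plan:
    - [[0,-2,23],[7,0,0],60]
    - [[0,0,24],[7,0,0],60]
    - [[0,4,23],[7,0,0],60]
    - [[0,6,23],[7,0,0],60]
    - [[0,9,21],[7,0,0],60]
    - [[0,11,21],[7,0,0],60]
    - [[0,14,19],[7,0,0],60]
    - [[0,16,17],[7,0,0],60]
    - [[0,18,15],[7,0,0],60]
    - [[0,20,13],[7,0,0],60]

```text
t: 11.45
tcp_pos: [0.4695, 0.1052, 0.1927]
orientation: [[-0.001, 0.272, -0.962], [-0.0, -0.962, -0.272], [-1.0, -0.0, 0.001]]
ft_force: [1.3, -0.4, -0.0]
grip_width: 0.603
```

Call:
send_rows:
  plan:
    - [[0,21,10],[7,0,0],60]
    - [[0,22,8],[7,0,0],60]
    - [[0,23,5],[6,0,0],60]
    - [[0,0,0],[0,0,0],60]
    - [[0,0,0],[0,0,0],60]

```text
t: 11.95
tcp_pos: [0.4576, 0.037, 0.1929]
orientation: [[-0.0, -0.068, -0.998], [0.0, -0.998, 0.068], [-1.0, -0.0, 0.0]]
ft_force: [0.3, 0.4, 0.1]
grip_width: 0.599
```

```bash
python3 st.py; python3 - <<'E'
from h import *
import pickle
c=imaging.camera("wrist"); cv2.imwrite("pics/w6.png",c["img"][:,:,::-1])
pickle.dump(c,open("w6.pkl","wb"))
crop(c["img"],170,120,380,290,3,"w6c.png")
E
```

```text
ang -93.88535325230876 tq [-0.017  0.134  0.043] F [0.3 0.4 0.1] p [0.4576 0.037  0.1929] g 0.5992372298580962 j [ -41.   -4.   30.  113.    2.   71. -106.]
```

View pics/w6.png

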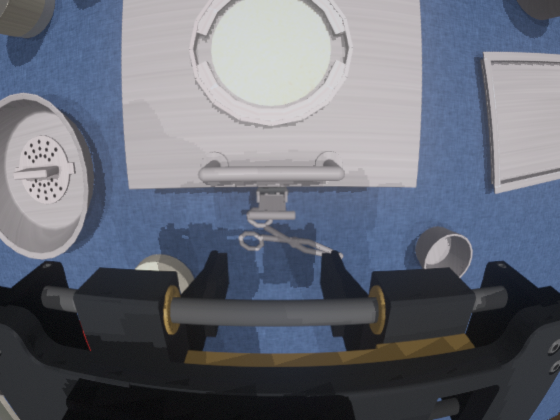

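View pics/w6c.png

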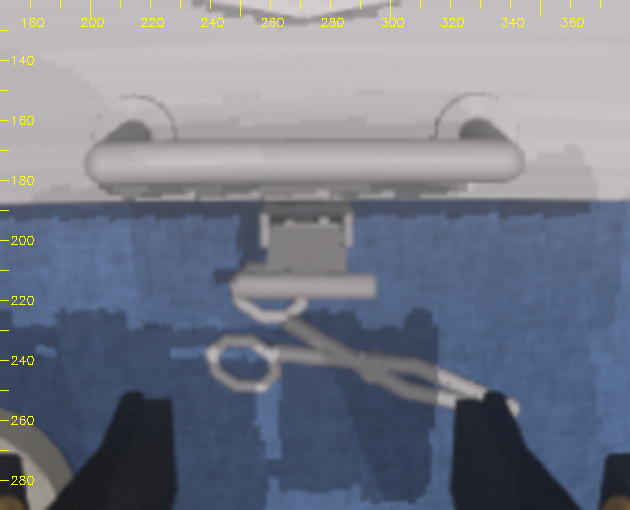

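```bash
python3 - <<'E'
from h import *
import pickle
c=pickle.load(open("w6.pkl","rb"))
print(atz(c,247,215,.113,True),atz(c,295,215,.113,True),"mid",atz(c,271,215,.113,True))
print("handle",atz(c,199,174,.14,True),atz(c,344,174,.14,True))
print("lid front",atz(c,129,188,.102,True),atz(c,417,186,.102,True))
E
```

```text
[0.4637099  0.05813016 0.113     ] [0.46115488 0.02040009 0.113     ] mid [0.46243426 0.03925037 0.113     ]
handle [0.50410879 0.08565147 0.14      ] [ 0.4973062 -0.0135793  0.14     ]
lid front [0.49133069 0.1597721  0.102     ] [ 0.4763294 -0.0865844  0.102    ]
```

Call:
send_rows:
  plan:
    - [[25,-2,-1.5],[0,0,0],60]
    - [[25,0,0],[0,0,0],60]
    - [[20,0,0],[0,0,0],60]
    - [[13,0,0],[0,0,0],60]
    - [[7,0,0],[0,0,0],60]
    - [[0,0,0],[0,0,0],60]
    - [[0,0,0],[0,0,0],45]
    - [[0,0,0],[0,0,0],40]
    - [[0,0,0],[0,0,0],35]
    - [[0,0,0],[0,0,0],35]
  squeeze: 15

```text
t: 13.0
tcp_pos: [0.46, 0.0389, 0.1037]
orientation: [[0.001, -0.068, -0.998], [0.0, -0.998, 0.068], [-1.0, -0.0, -0.001]]
ft_force: [-0.4, -1.9, 3.3]
grip_width: 0.407
```

```bash
python3 st.py; python3 - <<'E'
from h import *
c=imaging.camera("wrist"); crop(c["img"],170,120,380,290,3,"w7c.png")
E
```

```text
ang -93.91399623396791 tq [-0.399  0.19  -0.027] F [-0.4 -1.9  3.3] p [0.46   0.0389 0.1037] g 0.40676661650305523 j [ -41.    2.   31.  119.   -1.   59. -103.]
```

View pics/w7c.png

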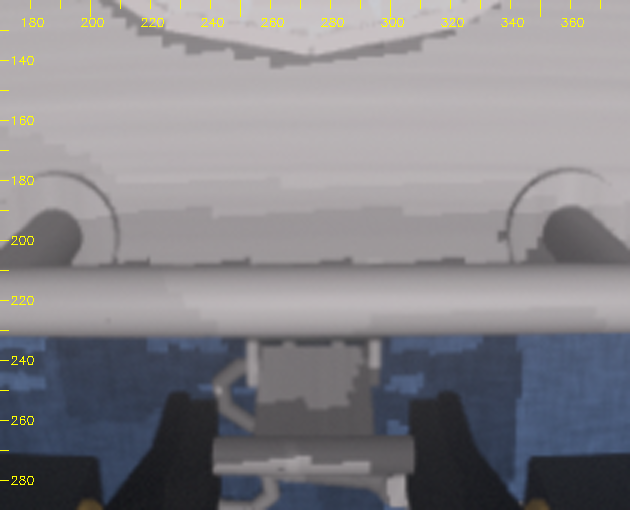

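Call:
send_rows:
  plan:
    - [[1.5,0,4.5],[0,0,0],35]
    - [[2,0,4.3],[0,0,0],35]
    - [[2.5,0,4],[0,0,0],35]
    - [[3,0,3.7],[0,0,0],35]
    - [[3.5,0,3.2],[0,0,0],35]
    - [[3.8,0,2.9],[0,0,0],35]
    - [[8.5,0,4.1],[0,0,0],35]
    - [[0,0,0],[0,0,0],35]

```text
t: 13.85
tcp_pos: [0.4323, 0.0406, 0.077]
orientation: [[-0.0, -0.068, -0.998], [-0.001, -0.998, 0.068], [-1.0, 0.001, 0.0]]
ft_force: [2.3, -3.1, -2.4]
grip_width: 0.405
```

```bash
python3 st.py; python3 - <<'E'
from h import *
c=imaging.camera("wrist"); crop(c["img"],170,120,380,290,3,"w8c.png")
E
```

```text
ang -93.89862529726769 tq [-0.797 -0.413 -0.009] F [ 2.3 -3.1 -2.4] p [0.4323 0.0406 0.077 ] g 0.40476974224318973 j [ -41.    1.   31.  124.   -1.   55. -104.]
```

View pics/w8c.png

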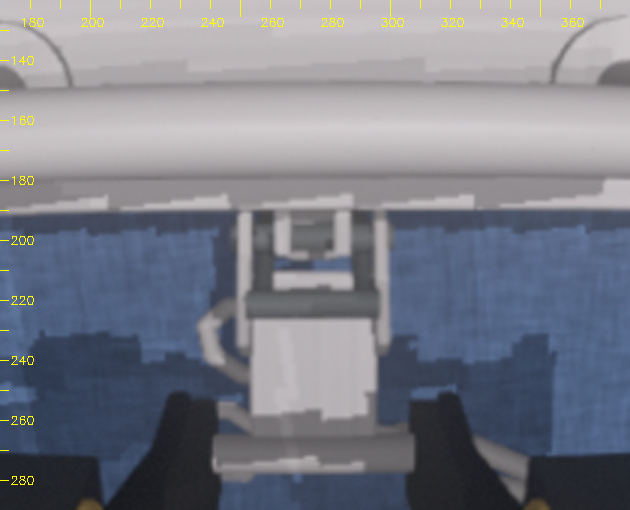

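Lever is following (now ~1 rad). Continue the arc.

Call:
send_rows:
  plan:
    - [[4.6,0,1.2],[0,0,0],35]
    - [[4.7,0,0.6],[0,0,0],35]
    - [[4.8,0,0],[0,0,0],35]
    - [[4.7,0,-0.5],[0,0,0],35]
    - [[4.6,0,-1.2],[0,0,0],35]
    - [[4.4,0,-1.7],[0,0,0],35]
    - [[3.5,0,-1.8],[0,0,0],35]
    - [[3.2,0,-2],[0,0,0],35]
    - [[0,0,0],[0,0,0],35]

```text
t: 14.8
tcp_pos: [0.4383, 0.0403, 0.0433]
orientation: [[-0.0, -0.068, -0.998], [-0.0, -0.998, 0.068], [-1.0, 0.0, 0.0]]
ft_force: [-0.8, -5.0, 1.0]
grip_width: 0.401
```

```bash
python3 st.py; python3 - <<'E'
from h import *
c=imaging.camera("wrist"); crop(c["img"],170,120,380,290,3,"w9c.png")
E
```

```text
ang -93.91002463424482 tq [-1.106  0.131 -0.005] F [-0.8 -5.   1. ] p [0.4383 0.0403 0.0433] g 0.4008992585139973 j [ -40.    5.   31.  125.   -3.   51. -101.]
```

View pics/w9c.png

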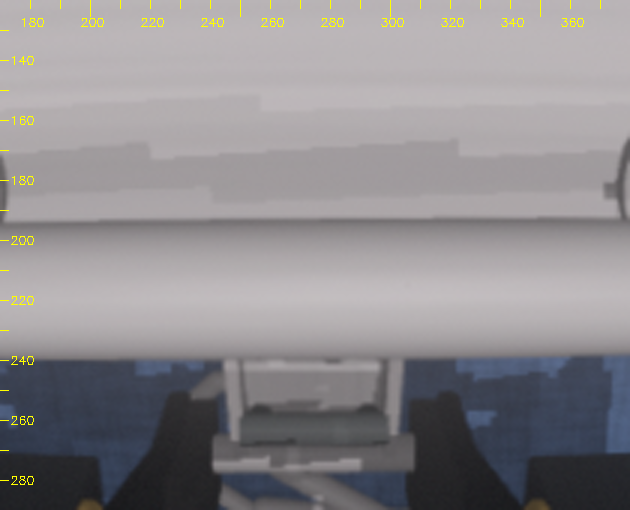

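Call:
send_rows:
  plan:
    - [[0,0,0],[0,0,0],50]
    - [[0,0,0],[0,0,0],60]
    - [[0,0,0],[0,0,0],60]
    - [[-5,0,0],[0,0,0],60]
    - [[-15,0,0],[0,0,0],60]
    - [[-25,0,0],[0,0,0],60]
    - [[-30,0,0],[0,0,0],40]
    - [[-2,0,0],[0,0,0],10]
    - [[0,0,0],[0,0,0],0]
    - [[0,0,0],[0,0,0],0]

```text
t: 15.85
tcp_pos: [0.4378, 0.0405, 0.1202]
orientation: [[-0.001, -0.068, -0.998], [-0.0, -0.998, 0.068], [-1.0, 0.0, 0.001]]
ft_force: [-0.0, 0.3, -0.1]
grip_width: 0.317
```

```bash
python3 st.py; python3 - <<'E'
from h import *
c=imaging.camera("wrist"); cv2.imwrite("pics/w10.png",c["img"][:,:,::-1])
E
```

```text
ang -93.89099421965287 tq [-0.043  0.189  0.01 ] F [-0.   0.3 -0.1] p [0.4378 0.0405 0.1202] g 0.3170961696349512 j [ -42.   -2.   30.  120.    1.   61. -106.]
```

View pics/w10.png

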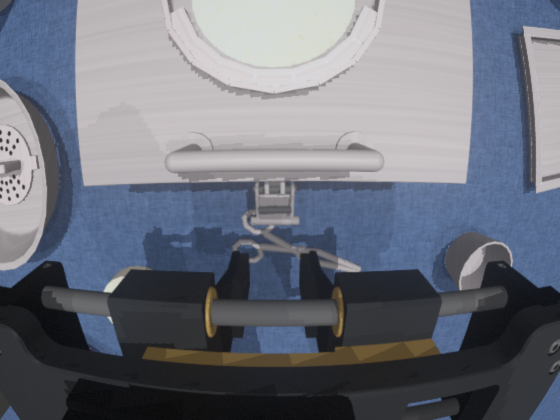

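Call:
send_rows:
  plan:
    - [[0,0,-12],[0,0,0],0]
    - [[0,0,-15],[0,0,0],0]
    - [[0,0,-10],[0,0,0],0]
    - [[0,0,-6],[0,0,0],0]
    - [[0,0,-2],[0,0,0],0]
    - [[0,0,0],[0,0,0],0]

```text
t: 16.5
tcp_pos: [0.483, 0.0372, 0.1205]
orientation: [[-0.001, -0.068, -0.998], [-0.001, -0.998, 0.068], [-1.0, 0.001, 0.001]]
ft_force: [-0.2, -0.2, -0.9]
grip_width: 0.008
```

```bash
python3 st.py; python3 - <<'E'
from h import *
c=imaging.camera("wrist"); crop(c["img"],170,120,380,290,3,"w11.png")
E
```

```text
ang -93.92045087096697 tq [-0.044  0.137  0.03 ] F [-0.2 -0.2 -0.9] p [0.483  0.0372 0.1205] g 0.008388217971889893 j [ -40.    4.   32.  115.   -3.   61. -101.]
```

View pics/w11.png

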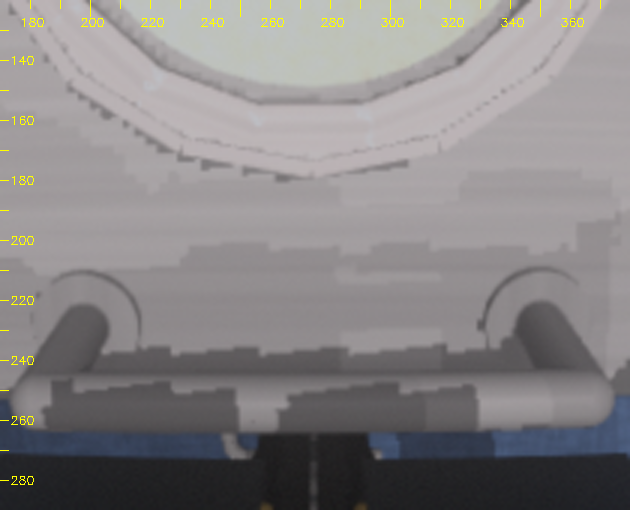

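Call:
send_rows:
  plan:
    - [[0,0,-1.5],[0,0,0],0]
    - [[0,0,-1.5],[0,0,0],0]
    - [[0,0,0],[0,0,0],0]

```text
t: 16.85
tcp_pos: [0.4855, 0.0373, 0.1207]
orientation: [[-0.001, -0.068, -0.998], [0.0, -0.998, 0.068], [-1.0, -0.0, 0.001]]
ft_force: [-3.8, 0.0, 2.5]
grip_width: 0.004
```

```bash
python3 - <<'E'
import numpy as np
R=np.hypot(157.5,80);a0=np.arctan2(80,157.5)
th=np.arange(0,1.67,.08)
for a,b in zip(th[:-1],th[1:]):
    print(f"{b:.2f}: up {R*(np.sin(a0+b)-np.sin(a0+a)):.1f} back {R*(np.cos(a0+a)-np.cos(a0+b)):.1f}", end=" | ")
E
```

```text
0.08: up 12.3 back 6.9 | 0.16: up 11.7 back 7.9 | 0.24: up 11.1 back 8.8 | 0.32: up 10.3 back 9.6 | 0.40: up 9.5 back 10.4 | 0.48: up 8.7 back 11.2 | 0.56: up 7.8 back 11.8 | 0.64: up 6.8 back 12.4 | 0.72: up 5.8 back 12.9 | 0.80: up 4.7 back 13.3 | 0.88: up 3.6 back 13.7 | 0.96: up 2.5 back 13.9 | 1.04: up 1.4 back 14.1 | 1.12: up 0.3 back 14.1 | 1.20: up -0.8 back 14.1 | 1.28: up -2.0 back 14.0 | 1.36: up -3.1 back 13.8 | 1.44: up -4.2 back 13.5 | 1.52: up -5.2 back 13.1 | 1.60: up -6.3 back 12.7 |
```

Call:
send_rows:
  plan:
    - [[0,0,-1.5],[0,0,0],0]
    - [[-6,0,-3.5],[0,0,0],0]
    - [[-6,0,-3.7],[0,0,0],0]
    - [[-6,0,-3.9],[0,0,0],0]
    - [[-5.8,0,-4.1],[0,0,0],0]
    - [[-5.6,0,-4.3],[0,0,0],0]
    - [[-5.5,0,-4.5],[0,0,0],0]

```text
t: 17.55
tcp_pos: [0.5079, 0.0359, 0.155]
orientation: [[-0.008, -0.067, -0.998], [0.001, -0.998, 0.067], [-1.0, -0.0, 0.008]]
ft_force: [-18.5, 0.5, 11.2]
grip_width: 0.006
```

```bash
python3 st.py; python3 - <<'E'
from h import *
c=imaging.camera("scene"); crop(c["img"],180,130,400,300,3,"s11.png")
E
```

```text
ang -93.86795890887382 tq [0.247 4.076 0.016] F [-18.5   0.5  11.2] p [0.5079 0.0359 0.155 ] g 0.0064601418331801715 j [-40.   6.  33. 109.  -4.  66. -99.]
```

View pics/s11.png

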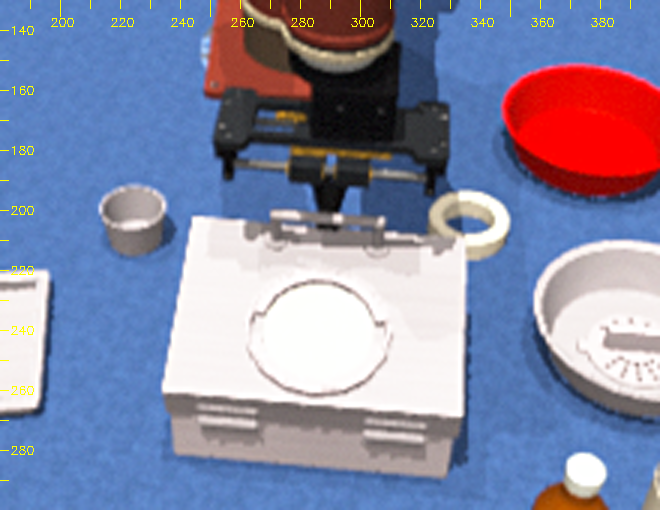

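Call:
send_rows:
  plan:
    - [[-4,0,0],[0,0,0],0]
    - [[-5.4,0,-4.6],[0,0,0],0]
    - [[-5.2,0,-4.8],[0,0,0],0]

```text
t: 17.9
tcp_pos: [0.5199, 0.0351, 0.1701]
orientation: [[-0.002, -0.068, -0.998], [0.0, -0.998, 0.068], [-1.0, -0.0, 0.002]]
ft_force: [-5.4, 0.3, 1.2]
grip_width: 0.007
```

```bash
python3 st.py
```

```text
ang -93.87922129666562 tq [0.12  1.35  0.008] F [-5.4  0.3  1.2] p [0.5199 0.0351 0.1701] g 0.006638330956251929 j [-39.   6.  33. 107.  -4.  68. -99.]
```

Call:
send_rows:
  plan:
    - [[-4.9,0,-5.1],[0,0,0],0]
    - [[-4.6,0,-5.3],[0,0,0],0]
    - [[-4.5,0,-5.5],[0,0,0],0]
    - [[-4.2,0,-5.7],[0,0,0],0]
    - [[-4,0,-5.8],[0,0,0],0]
    - [[-3.8,0,-6],[0,0,0],0]

```text
t: 18.5
tcp_pos: [0.5538, 0.033, 0.1967]
orientation: [[-0.001, -0.068, -0.998], [0.001, -0.998, 0.068], [-1.0, -0.001, 0.001]]
ft_force: [-6.8, 1.6, 5.3]
grip_width: 0.005
```

```bash
python3 st.py; python3 - <<'E'
from h import *
c=imaging.camera("scene"); crop(c["img"],180,100,400,290,3,"s12.png")
E
```

```text
ang -93.87238260480089 tq [0.193 1.392 0.06 ] F [-6.8  1.6  5.3] p [0.5538 0.033  0.1967] g 0.005064840913471522 j [-38.  10.  34. 101.  -6.  71. -97.]
```

View pics/s12.png

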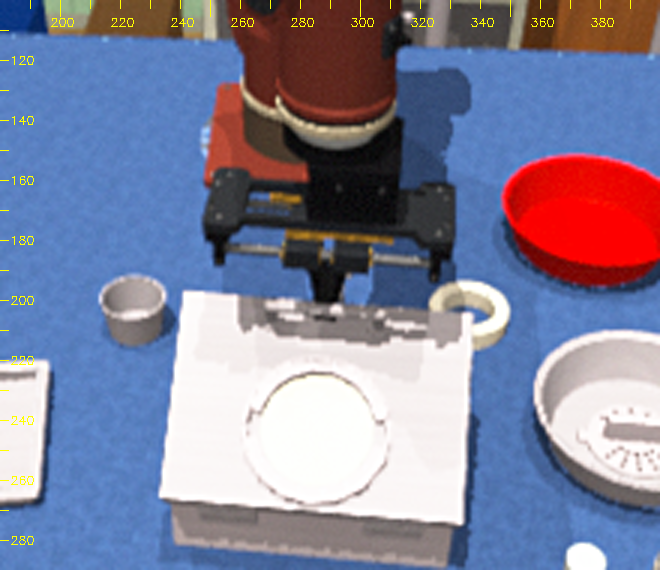

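Call:
send_rows:
  plan:
    - [[-4,0,-6.1],[0,0,0],0]
    - [[-3.8,0,-6.3],[0,0,0],0]
    - [[-3.4,0,-6.4],[0,0,0],0]
    - [[-3.1,0,-6.5],[0,0,0],0]
    - [[-2.8,0,-6.6],[0,0,0],0]
    - [[-2.5,0,-6.7],[0,0,0],0]

```text
t: 19.15
tcp_pos: [0.5934, 0.0298, 0.216]
orientation: [[0.0, -0.068, -0.998], [-0.0, -0.998, 0.068], [-1.0, 0.0, -0.0]]
ft_force: [-1.4, 0.7, -0.7]
grip_width: 0.009
```

```bash
python3 st.py
```

```text
ang -93.90702215797674 tq [0.052 0.5   0.042] F [-1.4  0.7 -0.7] p [0.5934 0.0298 0.216 ] g 0.008558108867084508 j [-36.  14.  34.  94.  -8.  74. -94.]
```

Call:
send_rows:
  plan:
    - [[-1.5,0,-6.8],[0,0,0],0]
    - [[-1.2,0,-6.8],[0,0,0],0]
    - [[-1,0,-6.9],[0,0,0],0]
    - [[-1,0,-7],[0,0,0],0]
    - [[-0.5,0,-7],[0,0,0],0]
    - [[-0.5,0,-7.1],[0,0,0],0]

```text
t: 19.75
tcp_pos: [0.6349, 0.027, 0.2215]
orientation: [[0.0, -0.068, -0.998], [-0.0, -0.998, 0.068], [-1.0, 0.0, -0.0]]
ft_force: [-0.5, -0.1, 1.3]
grip_width: 0.007
```

```bash
python3 st.py; python3 - <<'E'
from h import *
c=imaging.camera("scene"); crop(c["img"],180,100,400,290,3,"s13.png")
c=imaging.camera("wrist"); cv2.imwrite("pics/w13.png",c["img"][:,:,::-1])
E
```

```text
ang -93.90144981362316 tq [ 0.063  0.374 -0.01 ] F [-0.5 -0.1  1.3] p [0.6349 0.027  0.2215] g 0.006661011740197533 j [-33.  19.  34.  88. -11.  76. -92.]
```

View pics/s13.png

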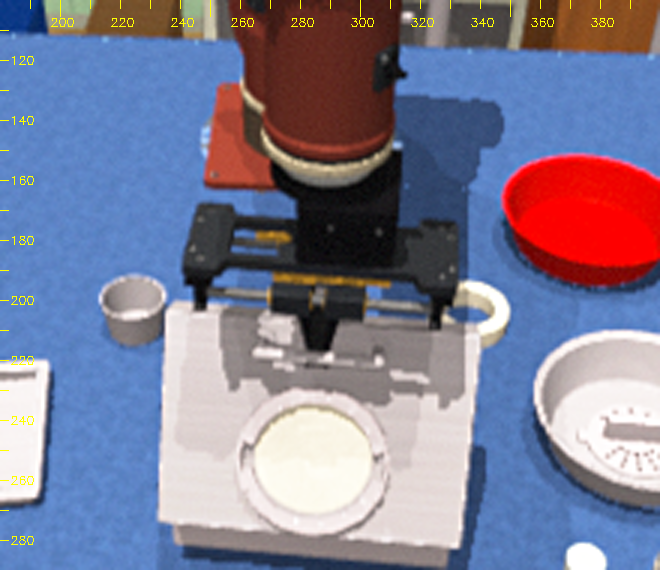

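View pics/w13.png

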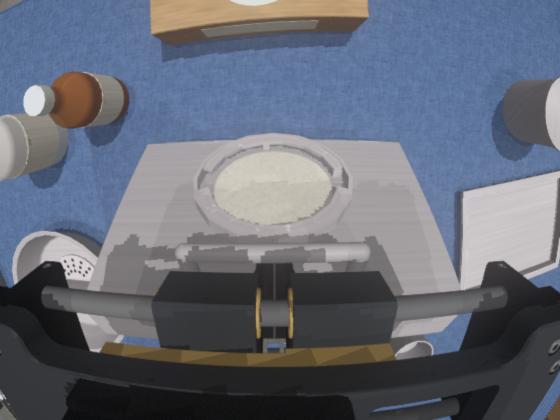

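Call:
send_rows:
  plan:
    - [[0,0,-7],[0,0,0],0]
    - [[0,0,-7],[0,0,0],0]
    - [[0.3,0,-7],[0,0,0],0]
    - [[0.5,0,-7],[0,0,0],0]
    - [[0.8,0,-7],[0,0,0],0]
    - [[1,0,-7],[0,0,0],0]
    - [[1.3,0,-6.9],[0,0,0],0]
    - [[1.6,0,-6.9],[0,0,0],0]

```text
t: 20.65
tcp_pos: [0.6906, 0.0233, 0.2159]
orientation: [[0.0, -0.068, -0.998], [-0.0, -0.998, 0.068], [-1.0, 0.0, -0.0]]
ft_force: [0.0, -0.9, -0.0]
grip_width: 0.009
```

```bash
python3 st.py; python3 - <<'E'
from h import *
c=imaging.camera("wrist"); cv2.imwrite("pics/w14.png",c["img"][:,:,::-1])
E
```

```text
ang -93.89975090281332 tq [-0.031  0.133  0.006] F [ 0.  -0.9 -0. ] p [0.6906 0.0233 0.2159] g 0.008659107880683458 j [-29.  27.  34.  79. -15.  78. -89.]
```

View pics/w14.png

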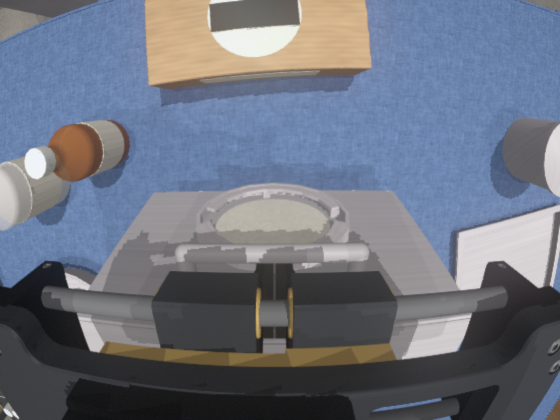

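Call:
send_rows:
  plan:
    - [[1.8,0,-6.8],[0,0,0],0]
    - [[2,0,-6.8],[0,0,0],0]
    - [[2.3,0,-6.7],[0,0,0],0]
    - [[2.5,0,-6.6],[0,0,0],0]
    - [[2.5,0,-6.5],[0,0,0],0]
    - [[2.5,0,-6.4],[0,0,0],0]
    - [[0,0,0],[0,0,0],0]

```text
t: 21.4
tcp_pos: [0.7299, 0.0205, 0.2015]
orientation: [[-0.001, -0.068, -0.998], [-0.0, -0.998, 0.068], [-1.0, 0.001, 0.001]]
ft_force: [-0.4, -0.3, -0.4]
grip_width: 0.005
```

```bash
python3 st.py; python3 - <<'E'
from h import *
c=imaging.camera("wrist"); cv2.imwrite("pics/w15.png",c["img"][:,:,::-1])
E
```

```text
ang -93.90805857954355 tq [-0.041  0.163  0.029] F [-0.4 -0.3 -0.4] p [0.7299 0.0205 0.2015] g 0.0048852814724143654 j [-26.  32.  33.  73. -17.  79. -88.]
```

View pics/w15.png

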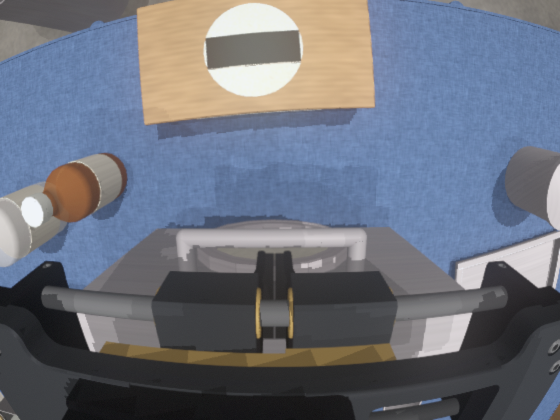

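Call:
send_rows:
  plan:
    - [[-6,0,0],[0,0,0],0]
    - [[-12,0,0],[0,0,0],0]
    - [[-20,0,0],[0,0,0],0]
    - [[-30,0,0],[0,0,0],0]
    - [[-30,0,0],[0,0,0],0]
    - [[-30,0,0],[0,0,0],0]
    - [[-20,0,0],[0,0,0],0]
    - [[0,0,0],[0,0,0],0]

```text
t: 22.25
tcp_pos: [0.7304, 0.0201, 0.3557]
orientation: [[0.007, -0.068, -0.998], [0.0, -0.998, 0.068], [-1.0, -0.001, -0.007]]
ft_force: [0.3, -0.5, -0.3]
grip_width: 0.005
```

```bash
python3 st.py; python3 - <<'E'
from h import *
import pickle
c=imaging.camera("top"); cv2.imwrite("pics/t16.png",c["img"][:,:,::-1]); pickle.dump(c,open("t16.pkl","wb"))
c=imaging.camera("scene"); cv2.imwrite("pics/s16.png",c["img"][:,:,::-1]);pickle.dump(c,open("s16.pkl","wb"))
E
```

```text
ang -93.90165731262836 tq [-0.047  0.101  0.02 ] F [ 0.3 -0.5 -0.3] p [0.7304 0.0201 0.3557] g 0.00539437024361546 j [-24.  30.  35.  58. -17.  96. -89.]
```

View pics/t16.png

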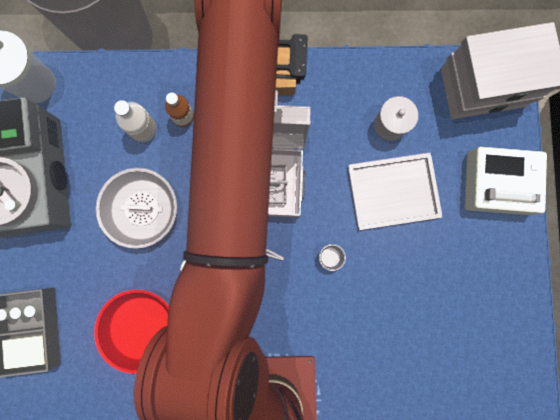

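View pics/s16.png

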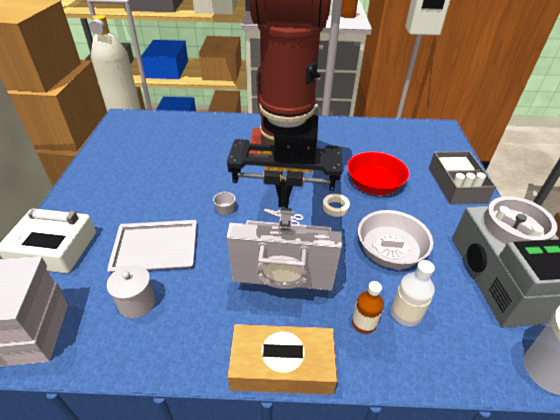

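```bash
python3 - <<'E'
from h import *
plan(([.55,.034,.33],down(-4),60),step=35)
E
```

```text
12
[[[2.0,-0.0,15.0],[-7.5,-0.0,-0.0],60],[[2.0,-2.0,15.0],[-7.5,-0.0,-0.0],60],[[1.0,-4.0,14.0],[-7.5,-0.0,-0.0],60],[[2.0,-6.0,14.0],[-7.5,-0.0,-0.0],60],[[2.0,-8.0,13.0],[-7.5,-0.0,-0.0],60],[[2.0,-9.0,12.0],[-7.5,-0.0,-0.0],60],[[1.0,-11.0,11.0],[-7.4,-0.0,-0.0],60],[[2.0,-12.0,9.0],[-7.5,-0.0,-0.1],60],[[2.0,-13.0,7.0],[-7.5,-0.0,0.0],60],[[2.0,-13.0,6.0],[-7.5,-0.1,0.0],60]]
[[[2.0,-15.0,4.0],[-7.5,0.0,0.0],60],[[1.0,-15.0,2.0],[-7.5,0.0,0.0],60]]
end [0.5497 0.0336 0.3303]
```

Call:
send_rows:
  plan:
    - [[0,0,15],[-7.5,0,0],0]
    - [[0,-2,15],[-7.5,0,0],0]
    - [[1,-4,14],[-7.5,0,0],0]
    - [[2,-6,14],[-7.5,0,0],30]
    - [[2,-8,13],[-7.5,0,0],60]
    - [[2,-9,12],[-7.5,0,0],60]
    - [[1,-11,11],[-7.5,0,0],60]
    - [[2,-12,9],[-7.5,0,0],60]
    - [[2,-13,7],[-7.5,0,0],60]
    - [[2,-13,6],[-7.5,0,0],60]

```text
t: 23.35
tcp_pos: [0.5789, 0.0319, 0.3353]
orientation: [[-0.002, 0.948, -0.318], [-0.0, -0.318, -0.948], [-1.0, -0.002, 0.001]]
ft_force: [-0.3, 0.2, 0.3]
grip_width: 0.549
```

Call:
send_rows:
  plan:
    - [[2,-15,4],[-7.5,0,0],60]
    - [[1,-15,2],[-7.5,0,0],60]
    - [[0,0,0],[0,0,0],60]
    - [[0,0,0],[0,0,0],60]

```text
t: 23.75
tcp_pos: [0.5496, 0.0337, 0.3331]
orientation: [[-0.0, 0.997, -0.071], [0.0, -0.071, -0.997], [-1.0, -0.0, -0.0]]
ft_force: [0.8, -0.1, -0.1]
grip_width: 0.594
```

```bash
python3 st.py; python3 - <<'E'
from h import *
import pickle
c=imaging.camera("wrist"); cv2.imwrite("pics/w17.png",c["img"][:,:,::-1]); pickle.dump(c,open("w17.pkl","wb"))
c=imaging.camera("top"); crop(c["img"],195,90,315,230,5,"t17.png"); pickle.dump(c,open("t17.pkl","wb"))
E
```

```text
ang -4.075044016033483 tq [-0.082  0.057  0.028] F [ 0.8 -0.1 -0.1] p [0.5496 0.0337 0.3331] g 0.5942301256865516 j [-28.   5.  21.  88.  -2.  87. -10.]
```

View pics/w17.png

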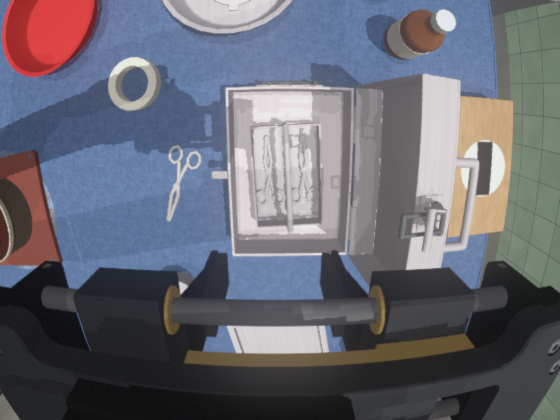

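View pics/t17.png

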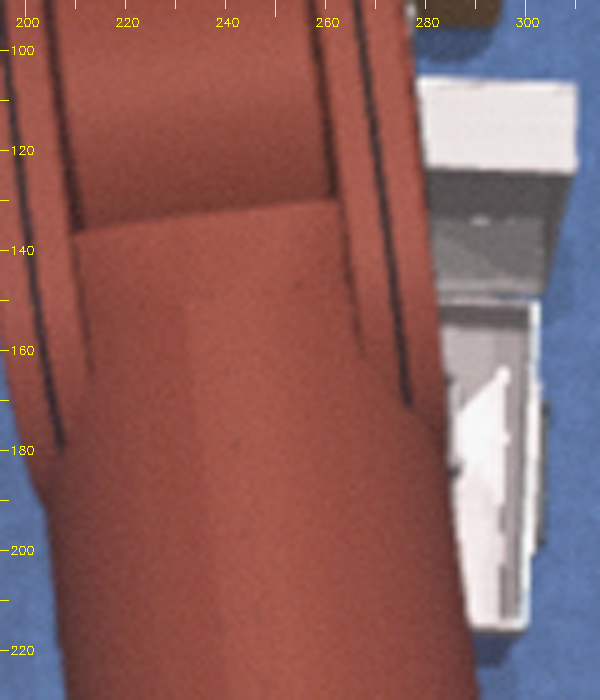

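```bash
python3 - <<'E'
from h import *
import pickle
c=pickle.load(open("w17.pkl","rb"))
crop(c["img"],215,80,365,265,4,"w17c.png")
E
```

```text
(no output)
```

View pics/w17c.png

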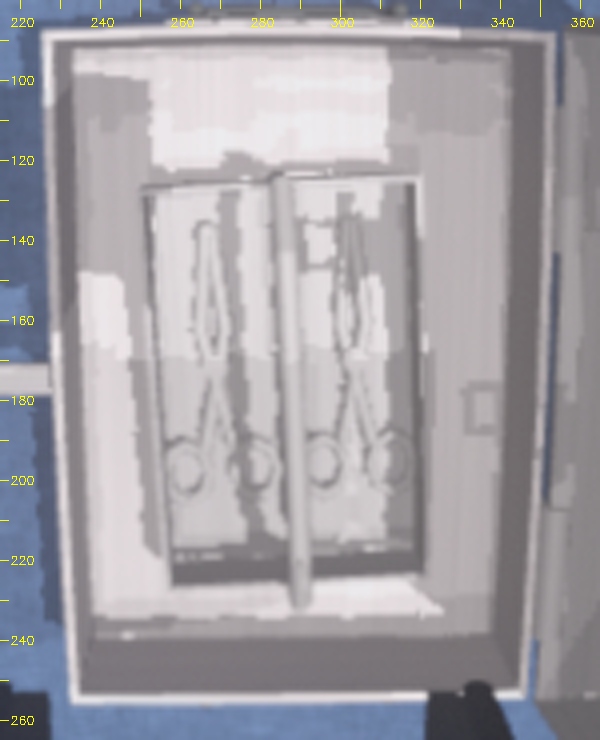

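```bash
python3 - <<'E'
from h import *
import pickle
c=pickle.load(open("w17.pkl","rb"))
a,b=atz(c,285,126,.071,True),atz(c,290,229,.071,True); d=a-b
print(a,b,(a+b)/2,np.linalg.norm(d),np.degrees(np.arctan2(d[1],d[0])))
P=np.array([atz(c,*q,.037,True) for q in((250.5,127),(319,124.5),(321,222),(257,226))]); print(P,P.mean(0)); y=P[0]+P[1]-P[2]-P[3]; print(np.degrees(np.arctan2(y[1],y[0])))
P=np.array([atz(c,*q,.06,True) for q in((229.5,89.5),(353,90.5),(346,253),(233,255))]); print(P,P.mean(0))
E
```

```text
[0.5682021  0.09915671 0.071     ] [ 0.56621334 -0.04274694  0.071     ] [0.56720772 0.02820488 0.071     ] 0.14191758548662675 89.19705821165682
[[ 0.52102225  0.09982464  0.037     ]
 [ 0.61716356  0.09708592  0.037     ]
 [ 0.61447181 -0.04786537  0.037     ]
 [ 0.51784697 -0.04725638  0.037     ]] [0.56762615 0.0254472  0.037     ]
88.84906211737945
[[ 0.49893028  0.15376375  0.06      ]
 [ 0.66304745  0.14291277  0.06      ]
 [ 0.64858872 -0.09181211  0.06      ]
 [ 0.47987829 -0.08228017  0.06      ]] [0.57261118 0.03064606 0.06      ]
```

```bash
python3 - <<'E'
from h import *
R=down(-1)@Ro.from_rotvec([0,0,10],degrees=True).as_matrix(); print(R.round(3))
plan(([.570,.029,.15],R,50),([.570,.029,.055],R,50),step=32)
E
```

```text
[[ 0.174  0.985 -0.017]
 [-0.003 -0.017 -1.   ]
 [-0.985  0.174  0.   ]]
9
[[[31.0,3.0,1.0],[-0.5,0.0,1.7],50],[[30.0,3.0,0.0],[-0.5,0.1,1.6],50],[[31.0,1.0,1.0],[-0.5,0.0,1.7],50],[[30.0,1.0,0.0],[-0.5,0.1,1.7],50],[[31.0,-0.0,1.0],[-0.5,0.0,1.6],50],[[31.0,-1.0,1.0],[-0.5,0.1,1.7],50],[[31.0,-6.0,-0.0],[-0.0,-0.0,0.0],50],[[31.0,-5.0,-0.0],[-0.0,-0.0,0.0],50],[[31.0,-6.0,-0.0],[-0.0,-0.0,0.0],50]]
end [0.5695 0.0287 0.0553]
```

Call:
send_rows:
  plan:
    - [[30,3,1],[-0.5,0,1.7],50]
    - [[30,3,0],[-0.5,0,1.7],50]
    - [[30,1,1],[-0.5,0,1.7],50]
    - [[30,1,0],[-0.5,0,1.7],50]
    - [[30,0,1],[-0.5,0,1.6],50]
    - [[30,-1,1],[-0.5,0,1.6],50]
    - [[0,0,0],[0,0,0],50]
    - [[0,0,0],[0,0,0],50]

```text
t: 24.65
tcp_pos: [0.5699, 0.0283, 0.1546]
orientation: [[0.172, 0.985, -0.018], [-0.008, -0.016, -1.0], [-0.985, 0.172, 0.005]]
ft_force: [0.6, 0.8, 0.6]
grip_width: 0.502
```

```bash
python3 st.py; python3 - <<'E'
from h import *
import pickle
c=imaging.camera("wrist"); cv2.imwrite("pics/w18.png",c["img"][:,:,::-1]); pickle.dump(c,open("w18.pkl","wb"))
E
```

```text
ang -0.9562229807602367 tq [-0.064  0.269  0.021] F [0.6 0.8 0.6] p [0.5699 0.0283 0.1546] g 0.5024529015558369 j [-27.   5.  20. 110.  -0.  55.  -9.]
```

View pics/w18.png

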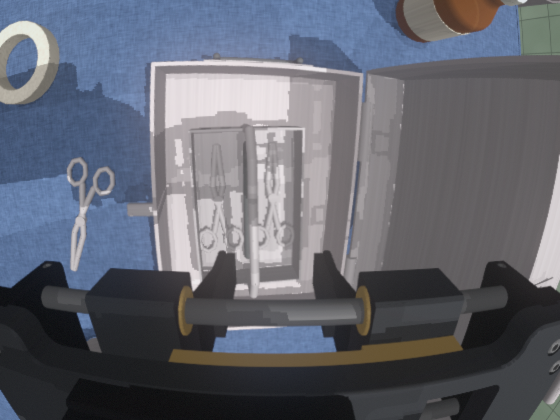

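```bash
python3 - <<'E'
from h import *
import pickle
c=pickle.load(open("w18.pkl","rb"))
a,b=atz(c,250,130,.071,True),atz(c,254,285,.071,True); d=a-b
print(a,b,np.degrees(np.arctan2(d[1],d[0])))
plan(([.570,.029,.055],readout.get_obs()["orientation"],50),step=25)
E
```

```text
[0.56739505 0.09934712 0.071     ] [ 0.56570423 -0.03165772  0.071     ] 89.2605507715824
5
[[[20.0,-4.0,-0.0],[0.0,-0.0,0.0],50],[[20.0,-3.0,-0.0],[0.0,-0.0,0.0],50],[[19.0,-4.0,-1.0],[0.0,-0.0,0.0],50],[[20.0,-4.0,0.0],[0.0,-0.0,0.0],50],[[20.0,-3.0,0.0],[0.0,-0.0,0.0],50]]
end [0.5702 0.0291 0.055 ]
```

Call:
send_rows:
  plan:
    - [[20,-3.5,0],[0,0,0],50]
    - [[20,-3.5,0],[0,0,0],50]
    - [[20,-3.5,0],[0,0,0],50]
    - [[20,-3.5,0],[0,0,0],50]
    - [[20,-3.5,-1],[0,0,0],50]
    - [[0,0,0],[0,0,0],50]
    - [[0,0,0],[0,0,0],30]
    - [[0,0,0],[0,0,0],15]
  squeeze: 25

```text
t: 25.5
tcp_pos: [0.5714, 0.0292, 0.0547]
orientation: [[0.176, 0.984, -0.016], [-0.007, -0.015, -1.0], [-0.984, 0.176, 0.004]]
ft_force: [-0.5, 0.0, -0.5]
grip_width: 0.397
```

Call:
send_rows:
  plan:
    - [[0,0,0],[0,0,0],5]
    - [[0,0,0],[0,0,0],0]
    - [[0,0,0],[0,0,0],0]
    - [[0,0,0],[0,0,0],0]

```text
t: 25.9
tcp_pos: [0.5703, 0.0291, 0.0533]
orientation: [[0.175, 0.985, -0.016], [-0.007, -0.015, -1.0], [-0.985, 0.175, 0.004]]
ft_force: [1.5, 0.2, 3.1]
grip_width: 0.077
```

```bash
python3 st.py
```

```text
ang -0.8717989500365031 tq [-0.108  0.015 -0.019] F [1.5 0.2 3.1] p [0.5703 0.0291 0.0533] g 0.07711545220336628 j [-26.  13.  20. 116.  -4.  43.  -6.]
```

Call:
send_rows:
  plan:
    - [[-3,0.5,0],[0,0,0],0]
    - [[-6,1,0],[0,0,0],0]
    - [[-10,1.8,0],[0,0,0],0]
    - [[0,0,0],[0,0,0],0]

```text
t: 26.3
tcp_pos: [0.5707, 0.0292, 0.0737]
orientation: [[0.176, 0.984, -0.016], [-0.007, -0.015, -1.0], [-0.984, 0.176, 0.004]]
ft_force: [0.9, -0.4, -3.1]
grip_width: 0.08
```

```bash
python3 st.py; python3 - <<'E'
from h import *
c=imaging.camera("wrist"); cv2.imwrite("pics/w19.png",c["img"][:,:,::-1])
E
```

```text
ang -0.8802342891283289 tq [-0.033  0.342 -0.011] F [ 0.9 -0.4 -3.1] p [0.5707 0.0292 0.0737] g 0.08002524563629591 j [-27.  11.  20. 115.  -3.  45.  -7.]
```

View pics/w19.png

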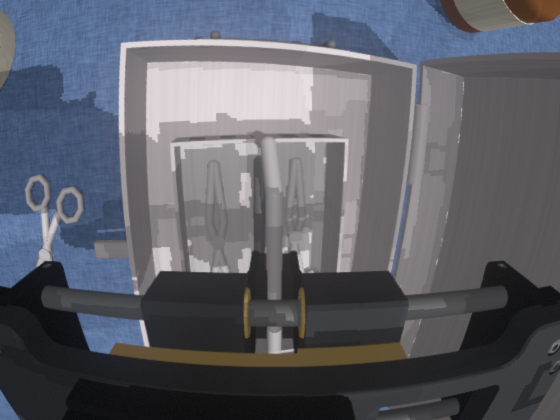

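```bash
python3 - <<'E'
from h import *
o=readout.get_obs(); R=o["orientation"]; p=o["tcp_pos"]
R1=Ro.from_rotvec([0,0,7.7],degrees=True).as_matrix()@R
plan(([p[0]-.01,p[1],.19],R,0),([.548,-.338,.19],R1,0),step=28)
E
```

```text
19
[[[-23.0,2.0,0.0],[-0.0,0.0,0.0],0],[[-24.0,2.0,0.0],[-0.0,0.0,0.0],0],[[-23.0,2.0,0.0],[-0.0,0.0,0.0],0],[[-23.0,3.0,1.0],[-0.0,0.0,0.0],0],[[-24.0,2.0,-0.0],[-0.0,0.0,0.0],0],[[0.0,-1.0,26.0],[-0.5,0.1,0.0],0],[[0.0,-0.0,26.0],[-0.6,0.1,0.0],0],[[-0.0,-1.0,27.0],[-0.5,0.1,0.0],0],[[-0.0,-1.0,26.0],[-0.6,0.1,0.0],0],[[-0.0,-2.0,26.0],[-0.5,0.1,0.0],0]]
[[[-0.0,-2.0,26.0],[-0.5,0.1,0.0],0],[[-1.0,-2.0,26.0],[-0.6,0.1,0.0],0],[[-0.0,-2.0,26.0],[-0.5,0.1,0.0],0],[[-0.0,-2.0,27.0],[-0.6,0.1,0.0],0],[[-1.0,-3.0,26.0],[-0.5,0.1,0.0],0],[[-0.0,-3.0,26.0],[-0.6,0.1,0.0],0],[[-1.0,-3.0,26.0],[-0.5,0.1,0.0],0],[[-0.0,-4.0,26.0],[-0.5,0.1,0.0],0],[[-1.0,-4.0,26.0],[-0.6,0.0,0.0],0]]
end [ 0.5476 -0.3385  0.1902]
```

Call:
send_rows:
  plan:
    - [[-12,1,0],[0,0,0],0]
    - [[-24,2,0],[0,0,0],0]
    - [[-24,2,0],[0,0,0],0]
    - [[-24,3,0],[0,0,0],0]
    - [[-24,2,0],[0,0,0],0]
    - [[-9,1,0],[0,0,0],0]
    - [[0,-1,10],[-0.5,0,0],0]
    - [[0,0,20],[-0.6,0,0],0]
    - [[0,-1,26],[-0.5,0.1,0],0]
    - [[0,-1,26],[-0.6,0.1,0],0]

```text
t: 27.35
tcp_pos: [0.5563, -0.0538, 0.1875]
orientation: [[0.171, 0.985, 0.023], [-0.004, 0.025, -1.0], [-0.985, 0.171, 0.008]]
ft_force: [-0.8, 0.3, -4.0]
grip_width: 0.083
```

Call:
send_rows:
  plan:
    - [[0,-2,26],[-0.5,0.1,0],0]
    - [[0,-2,26],[-0.5,0.1,0],0]
    - [[0,-2,26],[-0.6,0.1,0],0]
    - [[0,-2,26],[-0.5,0.1,0],0]
    - [[0,-2,26],[-0.6,0.1,0],0]
    - [[-1,-3,26],[-0.5,0.1,0],0]
    - [[0,-3,26],[-0.6,0.1,0],0]
    - [[-1,-3,26],[-0.5,0.1,0],0]
    - [[0,-4,26],[-0.5,0.1,0],0]
    - [[-1,-4,20],[-0.6,0.1,0],0]

```text
t: 28.35
tcp_pos: [0.5449, -0.3099, 0.1875]
orientation: [[0.17, 0.979, 0.117], [0.013, 0.117, -0.993], [-0.985, 0.17, 0.007]]
ft_force: [0.2, -0.1, -4.2]
grip_width: 0.085
```

Call:
send_rows:
  plan:
    - [[0,0,20],[-0.5,0,0],0]
    - [[0,0,12],[0,0,0],0]
    - [[0,0,0],[0,0,0],0]
    - [[0,0,0],[0,0,0],0]

```text
t: 28.75
tcp_pos: [0.5501, -0.3388, 0.1887]
orientation: [[0.171, 0.977, 0.126], [0.014, 0.126, -0.992], [-0.985, 0.171, 0.008]]
ft_force: [-0.0, -0.3, -3.7]
grip_width: 0.076
```

```bash
python3 st.py; python3 - <<'E'
from h import *
import pickle
c=imaging.camera("wrist"); cv2.imwrite("pics/w20.png",c["img"][:,:,::-1]); pickle.dump(c,open("w20.pkl","wb"))
c=imaging.camera("scene"); crop(c["img"],60,130,330,320,3,"s20.png"); pickle.dump(c,open("s20.pkl","wb"))
E
```

```text
ang 7.329505094425508 tq [-0.002  0.383 -0.007] F [-0.  -0.3 -3.7] p [ 0.5501 -0.3388  0.1887] g 0.07601611550013798 j [  1.  16.  37.  96. -18.  64.  50.]
```

View pics/w20.png

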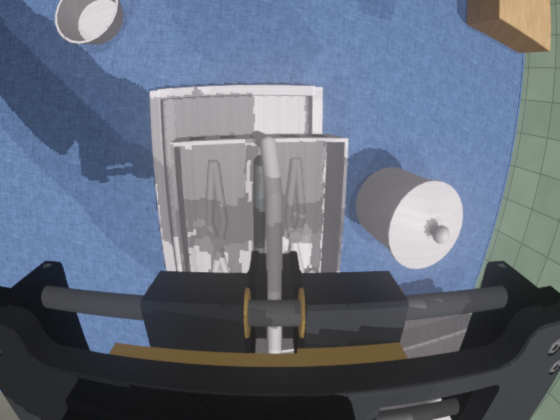

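View pics/s20.png

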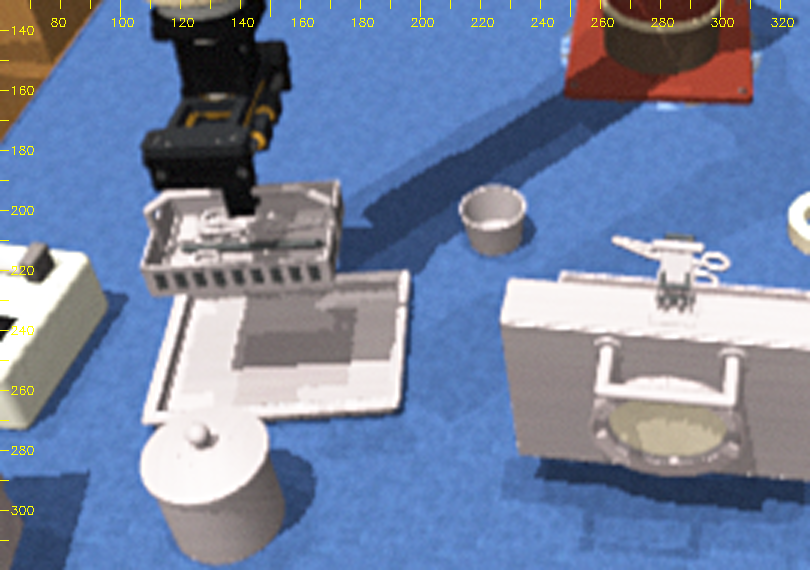

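```bash
python3 - <<'E'
from h import *
import pickle
C=pickle.load(open("c0.pkl","rb"));T,S=C["top"],C["scene"]
print("jar",atz(T,399,114.5,.115), atz(S,132,283,.11))
c=pickle.load(open("w20.pkl","rb"))
P=[atz(c,*q,.018,True) for q in((151,91),(322,88),(160,203))]; print(P)
d=P[1]-P[0]; print(np.degrees(np.arctan2(d[1],d[0])),np.linalg.norm(d))
x=d/np.linalg.norm(d); y=np.array([-x[1],x[0],0]); print("tray ctr", (P[0]+P[1])/2-y*.110)
E
```

```text
jar [ 0.72171961 -0.33236888  0.115     ] [ 0.74933359 -0.31629497  0.11      ]
[array([ 0.44276705, -0.24187629,  0.018     ]), array([ 0.6159312 , -0.21959778,  0.018     ]), array([ 0.45955257, -0.35703336,  0.018     ])]
7.331144043548927 0.17459140055438432
tray ctr [ 0.54338554 -0.33983781  0.018     ]
```

Call:
send_rows:
  plan:
    - [[12,-4,0],[0,0,0],0]
    - [[20,-3.5,0],[0,0,0],0]
    - [[22,-4,0],[0,0,0],0]
    - [[22,-4,0],[0,0,0],0]
    - [[20,-3.5,0],[0,0,0],0]
    - [[12,-2,0],[0,0,0],0]
    - [[8,-1.5,0],[0,0,0],0]
    - [[4,-0.7,0],[0,0,0],0]
    - [[0,0,0],[0,0,0],0]

```text
t: 29.75
tcp_pos: [0.5486, -0.3406, 0.0674]
orientation: [[0.172, 0.977, 0.127], [0.013, 0.126, -0.992], [-0.985, 0.173, 0.009]]
ft_force: [0.2, 1.2, -3.9]
grip_width: 0.083
```

```bash
python3 st.py
```

```text
ang 7.355914457898791 tq [-0.075  0.373  0.013] F [ 0.2  1.2 -3.9] p [ 0.5486 -0.3406  0.0674] g 0.08326089068989281 j [  4.  23.  34. 103. -24.  52.  56.]
```

Call:
send_rows:
  plan:
    - [[4,-0.7,0],[0,0,0],0]
    - [[3,-0.5,0],[0,0,0],0]
    - [[2,-0.3,0],[0,0,0],0]
    - [[1.5,-0.3,0],[0,0,0],0]
    - [[1,-0.2,0],[0,0,0],0]
    - [[1,-0.2,0],[0,0,0],0]
    - [[0,0,0],[0,0,0],0]

```text
t: 30.45
tcp_pos: [0.5485, -0.3407, 0.0546]
orientation: [[0.172, 0.977, 0.126], [0.014, 0.126, -0.992], [-0.985, 0.172, 0.008]]
ft_force: [0.2, -0.1, -3.6]
grip_width: 0.078
```

```bash
python3 st.py
```

```text
ang 7.347867611432264 tq [-0.036  0.429  0.02 ] F [ 0.2 -0.1 -3.6] p [ 0.5485 -0.3407  0.0546] g 0.07759779608642883 j [  4.  24.  33. 104. -25.  50.  57.]
```

Call:
send_rows:
  plan:
    - [[0.7,-0.1,0],[0,0,0],0]
    - [[0.7,-0.1,0],[0,0,0],0]
    - [[0.5,-0.1,0],[0,0,0],0]
    - [[0,0,0],[0,0,0],0]

```text
t: 30.85
tcp_pos: [0.5484, -0.341, 0.0533]
orientation: [[0.172, 0.977, 0.126], [0.014, 0.126, -0.992], [-0.985, 0.173, 0.008]]
ft_force: [-4.6, 0.9, 3.7]
grip_width: 0.083
```

```bash
python3 st.py
```

```text
ang 7.334146972892928 tq [0.276 1.055 0.111] F [-4.6  0.9  3.7] p [ 0.5484 -0.341   0.0533] g 0.08277319867015497 j [  4.  24.  33. 104. -25.  50.  57.]
```

Call:
send_rows:
  plan:
    - [[0,0,0],[0,0,0],10]
    - [[0,0,0],[0,0,0],15]
    - [[0,0,0],[0,0,0],25]
    - [[0,0,0],[0,0,0],35]
    - [[0,0,0],[0,0,0],35]
    - [[-8,0,0],[0,0,0],35]
    - [[-20,0,0],[0,0,0],35]
    - [[-30,0,0],[0,0,0],35]
    - [[-40,0,0],[0,0,0],35]
    - [[-40,0,0],[0,0,0],35]

```text
t: 31.85
tcp_pos: [0.5241, -0.3427, 0.1904]
orientation: [[0.172, 0.977, 0.126], [0.013, 0.126, -0.992], [-0.985, 0.172, 0.009]]
ft_force: [1.4, -0.1, -0.5]
grip_width: 0.348
```

Call:
send_rows:
  plan:
    - [[-30,-25,0],[0,0,0],35]
    - [[-10,-35,0],[0,0,0],35]
    - [[0,-35,0],[0,0,0],35]
    - [[0,0,0],[0,0,0],35]
    - [[0,0,0],[0,0,0],35]

```text
t: 32.35
tcp_pos: [0.4248, -0.3554, 0.2126]
orientation: [[0.174, 0.977, 0.125], [0.014, 0.125, -0.992], [-0.985, 0.174, 0.008]]
ft_force: [1.6, 0.3, 0.3]
grip_width: 0.349
```

```bash
python3 st.py; python3 - <<'E'
from h import *
c=imaging.camera("scene"); cv2.imwrite("pics/s21.png",c["img"][:,:,::-1]); crop(c["img"],90,180,350,320,3,"s21c.png")
c=imaging.camera("top"); cv2.imwrite("pics/t21.png",c["img"][:,:,::-1])
c=imaging.camera("wrist"); cv2.imwrite("pics/w21.png",c["img"][:,:,::-1])
E
```

```text
ang 7.271379848121889 tq [-0.123  0.203 -0.001] F [1.6 0.3 0.3] p [ 0.4248 -0.3554  0.2126] g 0.34905658931909 j [  1.   3.  40. 106. -10.  65.  52.]
```

View pics/s21c.png

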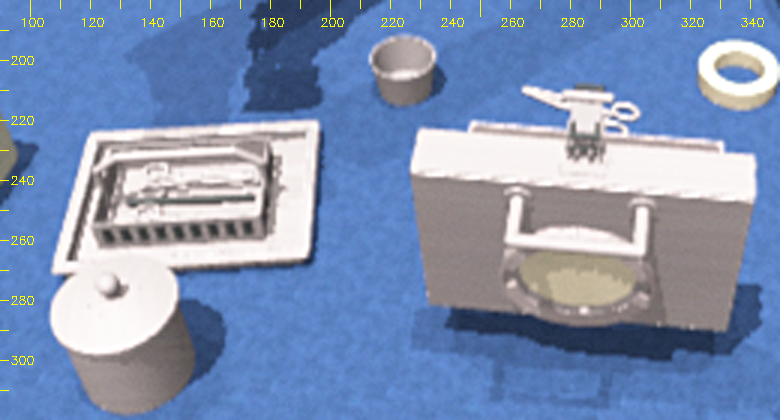

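View pics/t21.png

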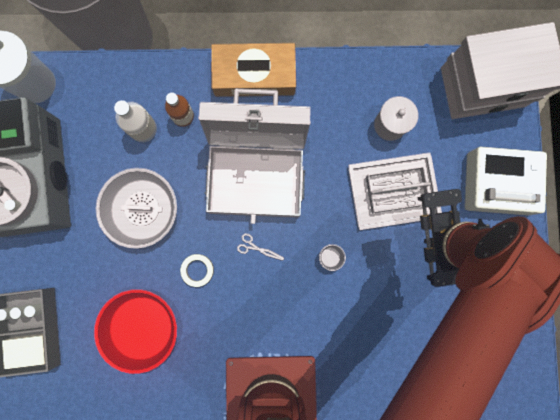

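View pics/w21.png

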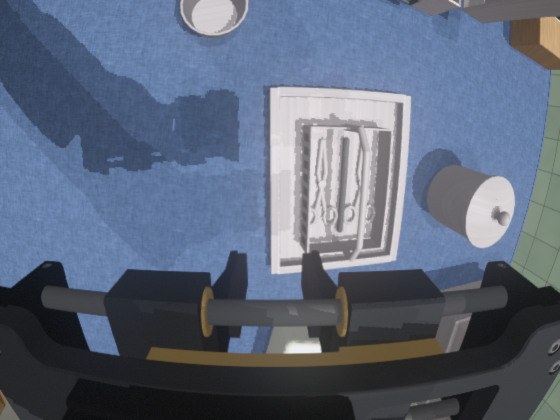

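```bash
python3 - <<'E'
from h import *
S=imaging.camera("scene");T=imaging.camera("top")
c=np.array([.572,.0335]);y=-.062;X=np.array([np.cos(y),np.sin(y)])
for th in (0,1.0,1.4,1.7,2.0):
    ph=.25+th; u=87.5+99+38*np.sin(ph); h=16+38*np.cos(ph); L=1.66
    b=-u*np.cos(L)+h*np.sin(L); z=60+u*np.sin(L)+h*np.cos(L)
    p=np.array([*(c+X*(87.5+b)/1000),z/1000]); print(th,p.round(3),proj(S,p).round(1),proj(T,p).round(1))
crop(S["img"],255,195,320,245,10,"s22.png"); crop(T["img"],235,90,275,135,12,"t22.png")
E
```

```text
0 [0.729 0.024 0.25 ] [282.6 240.1] [254.   95.6]
1.0 [0.707 0.025 0.279] [283.9 222.7] [253.1 101.3]
1.4 [0.692 0.026 0.282] [284.5 216.6] [252.7 107.6]
1.7 [0.681 0.027 0.281] [284.9 213.5] [252.5 113. ]
2.0 [0.671 0.027 0.276] [285.3 211.9] [252.4 118.4]
```

View pics/s22.png

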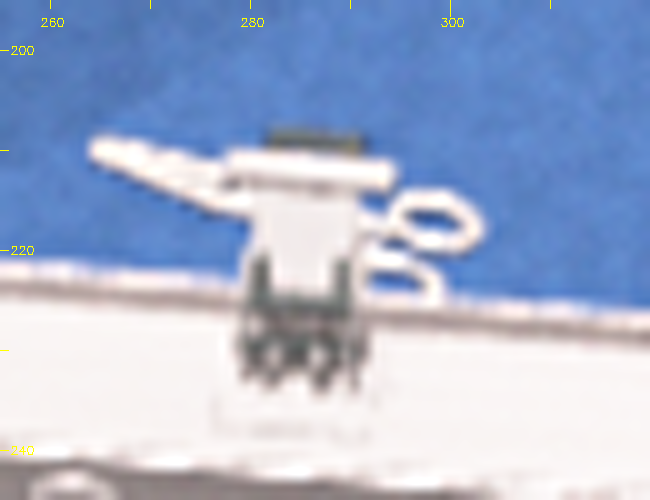

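View pics/t22.png

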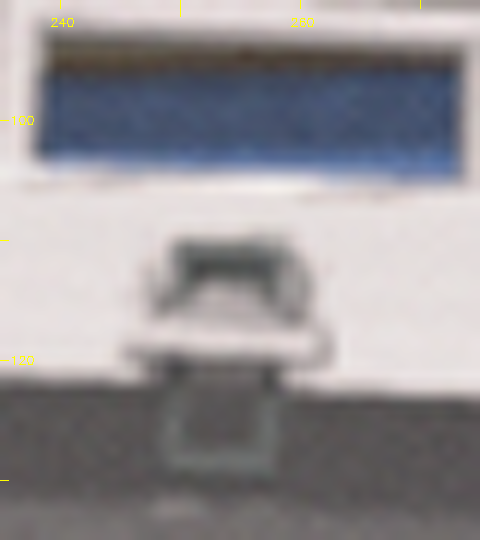

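```bash
python3 -c "
from workcell import workorder; print(workorder.hand_in())"
```

```text
the job is handed in; nothing more can be done
None
```

The container is stripped and the job was handed in at about 32.6 s of the 72 s allowed. `hand_in()` reports no verdict.

**Steps, in the order asked:**
1. With the latch still shut, I turned the filter cover about 62° anticlockwise to its slots, lifted it free and laid it flat in the steel bowl.
2. I pinched the latch bar and swung it over.
3. I pushed the lid back by its handle until it stayed open at its stop.
4. I lifted the basket out and set it down in the tray.

**Last checks:**
- **Cover:** it lies flat, near the middle of the steel bowl.
- **Latch:** the bar's position in the top and scene images matches the computed position at 2.0 rad, fully open.
- **Lid:** it was still open about 11 s after I let go of it.
- **Basket:** it stands upright and flat inside the tray. It is off-centre, but well within the walls.
- **Surroundings:** I saw no bystander out of place in the last pictures. The gripper was clear of everything.

**Imperfect readings:** The top and scene cameras disagreed by about 4 to 8 mm, so I used averages, the wrist camera and contact forces. Early in the lid swing the push rose to about 22 N, and I corrected the path. In the other readings the tool force stayed under about 13 N.

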